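Refill the bench feeder and hold its access panel shut

TASK

Tip all four brass bushings from the yellow tray into the green feeder's open hopper and stand the empty tray back on the bench, leaving the wire spool, blue tub and screwdriver where they are. Then turn the red quarter-turn fastener on the feeder's access panel clockwise until its wing lines up with the white marks, and after that push the panel down flush against its frame with the fingers. Finish while still holding the panel down, because its sprung seal lifts it again if you let go.

Things in the scene. Friction and masses are not known exactly. Their poses are not given: they have to be found in the camera images.
- feeder: green parts feeder fixed to the bench, 170 x 300 mm footprint, up to 110 mm high. Origin: centre of its underside on the bench. Its own -y half is the open hopper, its +y half a box with the grey access panel on top. A 90 mm discharge track, below 50 mm high, sticks out of the hopper's +x side
- hopper_floor (a point): centre of the hopper's inner floor (30 mm above the bench), axes as the feeder. The mouth is 120 x 120 mm, its walls 5 mm thick, its rim 80 mm above this point
- panel (a joint): how far the access panel is pushed down, m: 0 = raised 8 mm off its frame, 0.008 = flush. Grey plate 130 x 130 x 5 mm centred at x = 0, y = +70 mm of the feeder; its top is 93 mm above the bench raised, 85 mm flush. It moves straight down and springs back: about 2 N starts it, about 8 N holds it flush. With the fastener not aligned, the stud's cross-bar stops it after 2 mm
- press_pad (a point): black round pad, 26 mm across, on the panel's top face, 42 mm from the panel's centre towards the feeder's -x: a clear place to push on (anywhere on the panel or on the fastener also works). Moves with the panel
- fastener (a joint): angle of the quarter-turn fastener, rad, grows when turned clockwise seen from above, range 0 to 2.0. At 0 the wing lies along the feeder's x; at 1.571 along its y, in line with the two white marks on the panel: aligned (within 0.15), with the cross-bar below over its slot. Starts at 0.3 to 0.7; light friction (0.06 N m) keeps it where it is left
- wing (a point): point on the fastener's axis at the height to grip, 27 mm above the panel's top face. The red wing is 40 mm long (the point's x axis), 12 mm thick (point's y axis), its top is 34 mm above the panel's top face; below it a steel collar 32 mm across and 5 mm high. The axis is at the panel's centre
- tray: yellow plastic pouring tray, loose, about 0.18 kg. Origin: underside, centre of its flat floor (84 x 74 mm, 4 mm thick). Side and back walls 32 mm high; at its own +x end a ramp rises at 23 degrees to the pouring lip, no end wall. Overall 137 x 76 mm. A black upright tab (10 mm thick along x, 40 mm wide along y, top at 90 mm) stands at the -x end as a grip
- tray_tab (a point): point to grip in the tray's black tab: x = -47 mm, y = 0, z = 68 mm in the tray's frame; axes as the tray
- tray_lip (a point): middle of the tray's pouring lip: x = +85 mm, y = 0, z = 22 mm in the tray's frame
- bush0_center (a point): centre of a brass bushing with a copper band, a solid roller 20 mm in diameter and 24 mm long, 40 g, lying in the tray with its axis (point's y) across the tray; it rolls out once the tray is tipped well past 30 degrees
- bush1_center (a point): centre of a brass bushing with a copper band, a solid roller 20 mm in diameter and 24 mm long, 40 g, lying in the tray with its axis (point's y) across the tray; it rolls out once the tray is tipped well past 30 degrees
- bush2_center (a point): centre of a brass bushing with a copper band, a solid roller 20 mm in diameter and 24 mm long, 40 g, lying in the tray with its axis (point's y) across the tray; it rolls out once the tray is tipped well past 30 degrees
- bush3_center (a point): centre of a brass bushing with a copper band, a solid roller 20 mm in diameter and 24 mm long, 40 g, lying in the tray with its axis (point's y) across the tray; it rolls out once the tray is tipped well past 30 degrees
- spool: black-flanged spool of copper wire standing on the bench, 60 mm across, 48 mm high, origin under its centre; leave it alone
- tub: small open blue plastic tub, 90 x 90 x 45 mm, origin under its centre; leave it alone
- driver: screwdriver lying on the bench; leave it alone
There are look-alikes about, which are no part of the job. What is meant by the tray is not turquoise, and is the smaller of those in its own colour.

How it is judged:
By the outcome, as a careful person would: the job done as asked, in the order asked, and still so for the second after the job is handed in, while the arm keeps its last pose, push and grip.
It also fails if it takes over 67 s, if anything falls off the work surface, if the arm or the gripper's body presses on something with over 40 N, if the wrist force passes 120 N, or if a joint passes its speed limit or range.

ROBOT

A 6-joint arm with a two-finger parallel gripper is mounted at the origin on the work surface. World frame = base frame: x ahead of the robot, y to its left, z up, the work surface at z = 0. Lengths are in m, angles in rad, forces in N, time in s.
With the tool pointing down it reaches from about 0.35 to 0.725 m from the base axis. Payload 6 kg.
Tool frame: the origin (TCP) lies between the finger pads; the fingertips stand 11 mm ahead of it and the grasp point (between the pads) lies 8 mm behind it (ctrl.tcp_to_tips is the distance from the TCP to the fingertips, in m); z points along the fingers, y is the direction in which the jaws open and shut (so a half turn about z gives the same grasp; the last joint's range is limited). The gripper opens to 85 mm and grips with 20 to 120 N. Pads are 22 mm wide; open, the fingers measure 114 mm over their backs; the gripper's body (76 mm by 85 mm) begins 54 mm behind the grasp point. The pads swing forward as they close: fully open they stand 13 mm farther back than shut.
Start: joints at [-0.856, 0.04, 0.085, 0, -1.615, -0.334], TCP at [0.223, -0.557, 0.203] pointing down, gripper open.
Joint ranges: [-2.56, 2.56], [-1.29, 2.01], [-1.08, 1.49], [-3.29, 1.98], [-2.81, -0.18], [-2.99, 2.99]. Speed limits (rad/s): [2.57, 2.57, 3.01, 3.14, 3.14, 3.14].

INTERFACE

Orientations are given as a unit quaternion [x, y, z, w].
In Python, from plant import ctrl gives the robot as it stands.
- The arm moves only by the tool servo_tool, never from a script. Its argument "rows" is a list of rows, each a list of 5 numbers: the shift along the tool's x, y, z in m, then the turn about the tool's z in degrees, then the closure, from -1 (fully open) to 1 (shut). In form: [[dx, dy, dz, turn, jaw], ...]. A call has 1 to 20 rows; each row is the pose to reach, as a shift and turn from the pose commanded when the call began, along the tool's axes at that moment; what a row does not reach only later rows make up. A row lasts 1/12 s, in which the tool goes at most 41.7 mm and 7.16 degrees, less where a joint would pass 70% of its speed; a pose out of reach is approached as far as the arm can. A call with a gripper value outside its range is refused whole. The fingers move at their own pace and stop on an object; the grip force is fixed at half the most. Time passes only in rows, so rows that repeat a pose let the fingers close. It gives the time, the measured TCP pose, the force and the opening at its end, in the units of the state.
- ctrl.get_state(): the state, without advancing time (a new reading comes with each control period).
- ctrl.grab_frame(name): name is "scene" or "top" or "wrist"; returns a dict with "frame" (384x512x3 uint8, red, green, blue), "z_map" (384x512 float32, m along the optical axis (not along the pixel's ray), 0 where there is no reading), "K" (3x3 intrinsics, pixels), "position" and "orientation" of the camera in the world; the wrist camera has in their place "mount" (4x4, takes a point from camera to tool coordinates, whose origin is the TCP and whose axes are the flange's). Camera axes: x right, y up, looking along -z (the intrinsics and any distortion apply to the point x, -y, -z); pixel columns grow to the right and rows downward; lengths in m; the calibration is good to about 2 mm. A picture is of the moment at which its call begins: read the wrist's pose just before it.
- ctrl.close_job(): hands the job in, once; it reports no verdict.
The state is a dict: "time": time; "joints": joint angles; "qvel": joint speeds; "joint_efforts": joint torques, N m; "position": TCP position; "tcp_rot": TCP orientation; "force": force on the tool from outside, world axes, zero at the start; "ft_torque": the same for the moment, N m; "opening": finger opening in m.
Only numpy, scipy, OpenCV 4.12 (cv2) and the standard library are available. Lean on these libraries where they do the work, as an engineer would, in place of code of your own. Each camera call takes 0.05 s, during which the arm holds its last target.

## Working session

There is one attempt and no reset: what is moved stays moved. The work goes in short steps, Python scripts to look and compute and a tool call to move; the robot and the scene stay as the last step left them, time stands still between calls to the robot, and variables do not carry over. Pictures are saved under pics/ and viewed, and the job is handed in when it is done.

Besides the shell and the picture viewer there is one more tool, called after "Request:" as name([rows], argument=value, ...), one row to a line, values as JSON. servo_tool: Moves the arm, as the interface text tells. Its arguments: {"type":"object","properties":{"rows":{"type":"array"}},"required":["rows"]}

```bash
ls; mkdir -p pics; cat > h.py <<'E'
import numpy as np, cv2
from plant import ctrl
from scipy.spatial.transform import Rotation as R
def grab(n,save=None):
    st=ctrl.get_state(); f=ctrl.grab_frame(n); f['st']=st
    if save:
        cv2.imwrite('pics/'+save,f['frame'][:,:,::-1]); np.savez('pics/'+save+'.npz',**{k:v for k,v in f.items() if k!='st'},sp=st['position'],so=st['tcp_rot'])
    return f
def campose(f):
    if 'mount' in f:
        M=np.array(f['mount']);T=np.eye(4);sp=f['sp'] if 'sp' in f else f['st']['position'];so=f['so'] if 'so' in f else f['st']['tcp_rot']
        T[:3,:3]=R.from_quat(so).as_matrix();T[:3,3]=sp;return T@M
    T=np.eye(4);T[:3,:3]=R.from_quat(f['orientation']).as_matrix();T[:3,3]=f['position'];return T
def cloud(f):
    z=f['z_map'];K=f['K'];v,u=np.mgrid[:z.shape[0],:z.shape[1]]
    p=np.stack([(u-K[0,2])/K[0,0]*z,-(v-K[1,2])/K[1,1]*z,-z],-1)
    T=campose(f);P=p@T[:3,:3].T+T[:3,3];P[z==0]=np.nan;return P
def onplane(f,uv,h):
    K=f['K'];uv=np.atleast_2d(uv);d=np.stack([(uv[:,0]-K[0,2])/K[0,0],-(uv[:,1]-K[1,2])/K[1,1],-np.ones(len(uv))],-1)
    T=campose(f);d=d@T[:3,:3].T;o=T[:3,3];return o+d*((h-o[2])/d[:,2])[:,None]
E
python3 - <<'E'
from h import *
f=grab('scene','scene0.png');g=grab('top','top0.png')
s=ctrl.get_state();print(s);print(f.keys(),f['K'],f['position'],g['K'],g['position'],g['orientation'],ctrl.tcp_to_tips)
E
```

```text
pics
{'time': 0.1, 'joints': array([-8.56290581e-01,  4.07389349e-02,  8.39020539e-02, -3.90305007e-04,
       -1.61548425e+00, -3.33693331e-01]), 'qvel': array([-0.00052075, -0.00191696,  0.00116263,  0.00100266,  0.00022303,
        0.00079335]), 'joint_efforts': array([-4.56067122e-03, -3.69344509e+01,  3.48283625e+01,  6.95179984e+00,
       -4.61183838e-03, -7.81483124e-06]), 'position': array([ 0.22293569, -0.55668304,  0.20238479]), 'tcp_rot': array([-1.89266132e-01,  9.81925512e-01,  7.57635796e-04, -2.12736764e-04]), 'force': array([ 0.25651746, -0.28232009, -0.95230583]), 'ft_torque': array([ 0.05491314, -0.00938427, -0.07148196]), 'opening': 0.08519105721371258}
dict_keys(['frame', 'z_map', 'K', 'position', 'orientation', 'st']) [[376.32301504   0.         259.65125777]
 [  0.         376.32301504 195.51599668]
 [  0.           0.           1.        ]] [ 0.84241232 -0.482067    0.92396907] [[417.38027806   0.         251.28126487]
 [  0.         417.38027806 189.4983744 ]
 [  0.           0.           1.        ]] [ 0.37336717 -0.02851901  1.16025285] [ 0.05635113 -0.04889138 -0.69754605  0.71264556] 0.011
```

View pics/scene0.png

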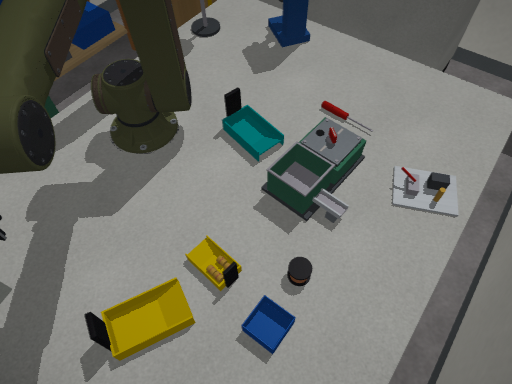

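View pics/top0.png

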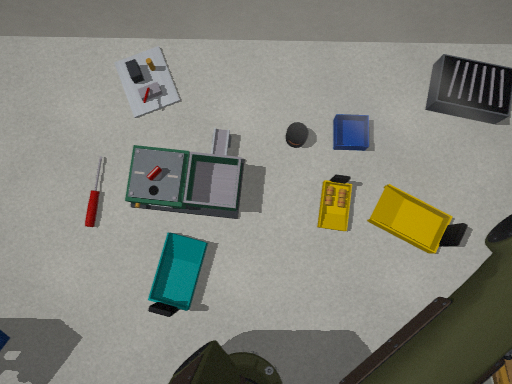

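The scene view shows the green feeder around (320,165). The top view has it around (185,180), with its panel to the left and hopper to the right.

Candidates for the tray in the top view:
- **Small yellow tray, (335,205):** it holds the brass bushings and is the smaller of the two yellow ones, so this is the one meant.
- **Large yellow tray, (411,218):** same colour, but empty and bigger.
- **Turquoise tray, (178,270):** excluded by colour.

I'll confirm with a crop and measure.

```bash
python3 - <<'E'
from h import *
f=np.load('pics/top0.png.npz');P=cloud(f);im=f['frame']
cv2.imwrite('pics/crop1.png',np.hstack([cv2.resize(im[160:250,310:400],(400,400),interpolation=cv2.INTER_CUBIC),cv2.resize(im[130:230,110:250][:,20:120],(400,400),interpolation=cv2.INTER_CUBIC)])[:,:,::-1])
hsv=cv2.cvtColor(im,cv2.COLOR_RGB2HSV)
def rep(n,m):
    c,_=cv2.findContours(m.astype(np.uint8),0,2)
    for k in c:
        if cv2.contourArea(k)<40: continue
        mm=np.zeros(m.shape,np.uint8);cv2.drawContours(mm,[k],-1,1,-1);q=P[(mm>0)&m]
        r=cv2.minAreaRect((q[:,:2]*1000).astype(np.float32))
        print(n,cv2.contourArea(k),k.mean(0).round(0),'rect',np.round(r[0],1),np.round(r[1],1),round(r[2],1),'z',np.nanpercentile(q[:,2],[2,50,98]).round(3))
H,S,V=[hsv[...,i].astype(int) for i in range(3)]
rep('yellow',(H>20)&(H<33)&(S>150)&(V>80))
rep('green',(H>60)&(H<88)&(S>70))
rep('red',((H<6)|(H>174))&(S>150)&(V>90))
z=P[...,2]
rep('dark',(V<50)&(z>0.03)&(z<.15))
rep('panel',(z>0.088)&(z<.099)&(S<60))
rep('hopfloor',(z>0.02)&(z<.04)&(S<60)&(V>60))
rep('rimz',(z>0.103)&(z<.117))
print('bench z',np.nanmedian(z[300:320,60:140]))
E
```

```text
yellow 3078.5 [[408. 218.]] rect [nan nan] [0. 0.] 0.0 z [0.002 0.01  0.048]
yellow 1331.5 [[334. 204.]] rect [ 505.3 -243.8] [ 74.7 131.3] 81.7 z [-0.     0.01   0.034]
green 364.5 [[202. 172.]] rect [586.6 113.3] [ 85.7 165.9] 42.1 z [0.036 0.075 0.109]
green 3242.5 [[183. 188.]] rect [562.2 164.4] [290.  150.7] 84.7 z [0.018 0.079 0.084]
red 214.5 [[ 91. 208.]] rect [483.3 426.3] [18.2 98.1] 78.9 z [0.017 0.024 0.028]
dark 189.0 [[251. 373.]] rect [ 72.9 -26.8] [81.4 30.4] 63.6 z [0.03  0.049 0.139]
dark 245.0 [[162. 308.]] rect [228.5 196.9] [54.5 14.9] 76.6 z [0.047 0.121 0.129]
dark 389.0 [[454. 234.]] rect [ 428.7 -527.9] [15.1 56.9] 62.8 z [0.049 0.107 0.133]
dark 54.0 [[153. 190.]] rect [526.7 239. ] [21.3 21.4] 0.5 z [0.089 0.093 0.096]
dark 92.5 [[342. 179.]] rect [ 571.7 -250.4] [37.7  9.3] 83.4 z [0.037 0.082 0.093]
dark 205.0 [[204. 167.]] rect [581.9 127.8] [ 68.8 143.9] 48.3 z [0.038 0.074 0.104]
dark 111.5 [[295. 137.]] rect [ 686.6 -130.4] [54.1 25.9] 61.4 z [0.043 0.048 0.052]
dark 2061.5 [[471.  79.]] rect [ 840. -622.] [190.6 134.9] 79.1 z [0.068 0.072 0.077]
panel 2339.0 [[155. 175.]] rect [568.9 234. ] [131.1 130.1] 84.9 z [0.089 0.093 0.097]
hopfloor 1606.5 [[214. 182.]] rect [560.4  87.3] [115.3 112.5] 85.1 z [0.025 0.03  0.034]
hopfloor 249.0 [[219. 140.]] rect [674.5  75. ] [32.3 71.3] 83.4 z [0.034 0.037 0.04 ]
hopfloor 79.5 [[464. 113.]] rect [ 772.  -607.2] [134.4   4.9] 78.2 z [0.02 0.03 0.04]
hopfloor 172.5 [[149.  91.]] rect [823.4 282.5] [32.9 61. ] 25.1 z [0.022 0.032 0.036]
hopfloor 65.0 [[434.  81.]] rect [ 861.8 -524.4] [  3.6 136.2] 78.7 z [0.021 0.03  0.039]
rimz 2588.5 [[211. 179.]] rect [555.8  84.9] [133.9 133.7] 84.7 z [0.105 0.11  0.114]
bench z -0.0004185243387672122
```

View pics/crop1.png

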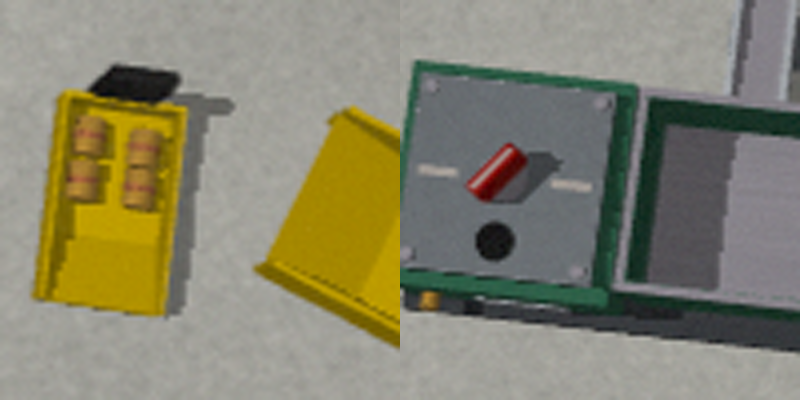

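The crop confirms it: the small yellow tray holds four copper-banded bushings, with its tab on the far side from the robot. The feeder's wing sits about 35° off the feeder's x axis. Next I'll hover over the tab for a closer look.

```bash
cat >> h.py <<'E'
def plan(target,yang=None):
    """world TCP target, tool-y world angle deg (mod 180)"""
    s=ctrl.get_state();Rm=R.from_quat(s['tcp_rot']).as_matrix()
    d=Rm.T@(np.array(target)-s['position']);out=list(d.round(4))
    if yang is not None:
        cur=np.degrees(np.arctan2(Rm[1,1],Rm[0,1]));t=-((yang-cur+90)%180-90)
        out.append(round(t,2))
    return out
def stt():
    s=ctrl.get_state();Rm=R.from_quat(s['tcp_rot']).as_matrix()
    print('t',round(s['time'],2),'pos',s['position'].round(4),'yang',np.degrees(np.arctan2(Rm[1,1],Rm[0,1])).round(2),'zaxis',Rm[:,2].round(4),'F',s['force'].round(2),'T',s['ft_torque'].round(2),'open',round(s['opening'],4),'j',s['joints'].round(2))
E
python3 - <<'E'
from h import *
stt();print(plan([0.55,-0.249,0.22],83.5))
w=grab('wrist');print(w['mount'].round(3),w['K'].round(0))
E
```

```text
t 0.1 pos [ 0.2229 -0.5567  0.2024] yang 111.82 zaxis [-7.0e-04  1.4e-03 -1.0e+00] F [ 0.26 -0.28 -0.95] T [ 0.05 -0.01 -0.07] open 0.0852 j [-0.86  0.04  0.08 -0.   -1.62 -0.33]
[np.float64(-0.418), np.float64(0.1641), np.float64(-0.0174), np.float64(28.32)]
[[-0.001  0.954  0.301  0.077]
 [ 1.     0.001  0.    -0.   ]
 [ 0.     0.301 -0.954 -0.17 ]
 [ 0.     0.     0.     1.   ]] [[316.   0. 253.]
 [  0. 316. 188.]
 [  0.   0.   1.]]
```

Request:
servo_tool([
  [-0.03, 0.012, -0.005, 3, -1],
  [-0.065, 0.026, -0.01, 6, -1],
  [-0.1, 0.039, -0.017, 9, -1],
  [-0.135, 0.053, -0.017, 12, -1],
  [-0.17, 0.067, -0.017, 15, -1],
  [-0.205, 0.08, -0.017, 18, -1],
  [-0.24, 0.094, -0.017, 21, -1],
  [-0.275, 0.108, -0.017, 24, -1],
  [-0.31, 0.122, -0.017, 26, -1],
  [-0.345, 0.135, -0.017, 28.3, -1],
  [-0.38, 0.149, -0.017, 28.3, -1],
  [-0.405, 0.159, -0.017, 28.3, -1],
  [-0.418, 0.164, -0.017, 28.3, -1],
  [-0.418, 0.164, -0.017, 28.3, -1],
  [-0.418, 0.164, -0.017, 28.3, -1],
])

```text
time: 1.4
position: [0.5501, -0.2491, 0.2197]
tcp_rot: [0.056, 0.998, 0.0, -0.001]
force: [0.2, -0.4, -0.3]
opening: 0.0853
```

```bash
python3 - <<'E'
from h import *
stt();w=grab('wrist','w1.png');stt()
P=cloud(w);im=w['frame'];hsv=cv2.cvtColor(im,cv2.COLOR_RGB2HSV);H,S,V=[hsv[...,i].astype(int) for i in range(3)]
z=P[...,2]
m=(z>.084)&(z<.096)&(V<70)
q=P[m];print(m.sum(),cv2.minAreaRect((q[:,:2]*1000).astype(np.float32)),np.median(q,0))
m=(z>.027)&(z<.037)&(H>20)&(H<33)&(S>120);q=P[m];print(m.sum(),cv2.minAreaRect((q[:,:2]*1000).astype(np.float32)))
E
```

```text
t 1.4 pos [ 0.5501 -0.2491  0.2197] yang 83.58 zaxis [-1.3e-03  1.0e-04 -1.0e+00] F [ 0.25 -0.36 -0.33] T [-0.01  0.04  0.02] open 0.0853 j [-0.09  0.05  0.13 -0.   -1.65 -1.59]
t 1.45 pos [ 0.5498 -0.2498  0.2201] yang 83.52 zaxis [-6.e-04 -1.e-04 -1.e+00] F [0.3  0.55 0.21] T [-0.04  0.04 -0.05] open 0.0852 j [-0.09  0.05  0.13  0.   -1.65 -1.59]
390 ((570.9721069335938, -251.0748291015625), (39.242835998535156, 9.432918548583984), 83.04418182373047) [ 0.57047105 -0.25101597  0.08845803]
2562 ((490.16802978515625, -363.3887634277344), (327.82147216796875, 152.61558532714844), 78.22472381591797)
```

View pics/w1.png

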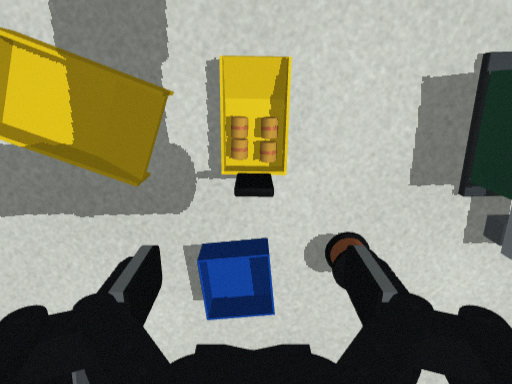

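The wrist view shows the tab at (254,185), with the four bushings behind it at (239-269,127-152). The blue tub is at (238,280) and the spool at (347,252), both clear of the fingers. Descending on the tab.

```bash
python3 - <<'E'
from h import *
print(plan([0.571,-0.251,0.054],83.04))
E
```

```text
[np.float64(-0.0213), np.float64(0.0012), np.float64(0.1661), np.float64(0.48)]
```

Request:
servo_tool([
  [-0.01, 0.001, 0.02, 0.5, -1],
  [-0.021, 0.001, 0.055, 0.5, -1],
  [-0.021, 0.001, 0.09, 0.5, -1],
  [-0.021, 0.001, 0.125, 0.5, -0.7],
  [-0.021, 0.001, 0.15, 0.5, -0.4],
  [-0.021, 0.001, 0.162, 0.5, -0.4],
  [-0.021, 0.001, 0.166, 0.5, -0.2],
  [-0.021, 0.001, 0.166, 0.5, -0.2],
  [-0.021, 0.001, 0.166, 0.5, -0.2],
])

```text
time: 2.2
position: [0.5719, -0.2516, 0.0567]
tcp_rot: [0.061, 0.998, -0.001, 0.001]
force: [0.7, 1.0, 0.0]
opening: 0.0514
```

Request:
servo_tool([
  [0, 0, 0, 0, 0.1],
  [0, 0, 0, 0, 0.1],
  [0, 0, 0, 0, 0.1],
  [0, 0, 0, 0, 0.1],
])

```text
time: 2.53
position: [0.5725, -0.2509, 0.0569]
tcp_rot: [0.061, 0.998, -0.0, 0.002]
force: [-0.9, 2.1, 6.6]
opening: 0.0386
```

```bash
python3 - <<'E'
from h import *
stt()
E
```

```text
t 2.53 pos [ 0.5725 -0.2509  0.0569] yang 83.05 zaxis [ 0.0038 -0.0011 -1.    ] F [-0.91  2.06  6.62] T [ 0.63  0.12 -0.  ] open 0.0386 j [-0.09  0.13 -0.08  0.   -1.35 -1.6 ]
```

Request:
servo_tool([
  [0, 0, 0, 0, 1],
  [0, 0, 0, 0, 1],
  [0, 0, 0, 0, 1],
  [0, 0, 0, 0, 1],
])

```text
time: 2.87
position: [0.5726, -0.251, 0.0573]
tcp_rot: [0.061, 0.998, -0.001, 0.002]
force: [-0.3, 2.6, 7.8]
opening: 0.0363
```

Request:
servo_tool([
  [0, 0, -0.004, 0, 1],
  [0, 0, -0.01, 0, 1],
  [0, 0, -0.02, 0, 1],
  [0, 0, -0.03, 0, 1],
  [0, 0, -0.04, 0, 1],
  [0, 0, -0.05, 0, 1],
  [0, 0, -0.05, 0, 1],
  [0, 0, -0.05, 0, 1],
])

```text
time: 3.53
position: [0.5715, -0.2508, 0.1052]
tcp_rot: [0.061, 0.998, 0.0, 0.001]
force: [0.3, -0.1, -4.0]
opening: 0.036
```

```bash
python3 - <<'E'
from h import *
stt();grab('scene','s2.png');w=grab('wrist','w2.png');stt()
a=cv2.imread('pics/s2.png')[200:330,150:320];cv2.imwrite('pics/c2.png',np.hstack([cv2.resize(a,(400,300)),cv2.resize(cv2.imread('pics/w2.png'),(400,300))]))
E
```

```text
t 3.53 pos [ 0.5715 -0.2508  0.1052] yang 83.02 zaxis [ 0.0016  0.     -1.    ] F [ 0.29 -0.08 -4.02] T [ 0.05 -0.11 -0.01] open 0.036 j [-0.09  0.11 -0.02 -0.   -1.44 -1.6 ]
t 3.63 pos [ 0.5709 -0.2505  0.1036] yang 83.01 zaxis [-7.e-04  7.e-04 -1.e+00] F [ 0.29  0.69 -4.29] T [-0.01 -0.21 -0.01] open 0.0356 j [-0.09  0.11 -0.02 -0.   -1.44 -1.6 ]
```

View pics/c2.png

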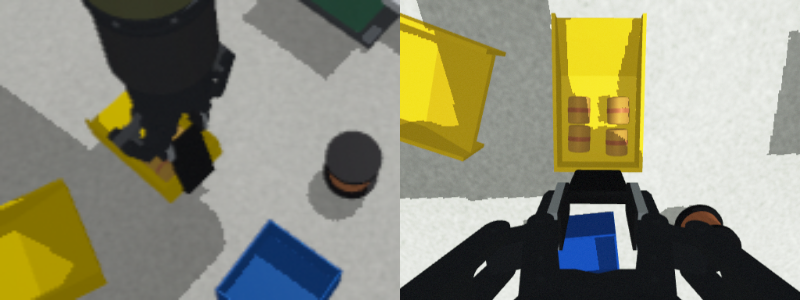

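The tray is lifted level with all four bushings in place. Now I'll move it over the hopper.

```bash
python3 - <<'E'
from h import *
print(plan([0.615,0.081,0.206],85))
f=np.load('pics/w2.png.npz');P=cloud(f);z=P[...,2]
for y in (40,90): print(y,[(u,P[y,u].round(4)) for u in (290,295)]) 
E
```

```text
[np.float64(-0.0034), np.float64(0.3345), np.float64(-0.1022), np.float64(-1.99)]
40 [(290, array([ 0.4673, -0.2131,  0.0429])), (295, array([ 0.4678, -0.2099,  0.0439]))]
90 [(290, array([ 0.4992, -0.2151,  0.036 ])), (295, array([ 0.4996, -0.2116,  0.0363]))]
```

Request:
servo_tool([
  [0, 0.005, -0.02, 0, 1],
  [0, 0.015, -0.045, 0, 1],
  [0, 0.035, -0.07, 0, 1],
  [0, 0.06, -0.09, 0, 1],
  [0, 0.09, -0.1, 0, 1],
  [0, 0.12, -0.102, -1, 1],
  [0, 0.15, -0.102, -1, 1],
  [0, 0.18, -0.102, -2, 1],
  [0, 0.21, -0.102, -2, 1],
  [0, 0.24, -0.102, -2, 1],
  [-0.001, 0.27, -0.102, -2, 1],
  [-0.002, 0.295, -0.102, -2, 1],
  [-0.003, 0.315, -0.102, -2, 1],
  [-0.003, 0.328, -0.102, -2, 1],
  [-0.003, 0.334, -0.102, -2, 1],
  [-0.003, 0.334, -0.102, -2, 1],
  [-0.003, 0.334, -0.102, -2, 1],
])

```text
time: 5.05
position: [0.6145, 0.0798, 0.2061]
tcp_rot: [0.044, 0.999, -0.0, -0.0]
force: [0.4, -0.7, -3.6]
opening: 0.0361
```

```bash
python3 - <<'E'
from h import *
stt();grab('top','t3.png');w=grab('wrist','w3.png')
cv2.imwrite('pics/c3.png',np.hstack([cv2.resize(cv2.imread('pics/t3.png')[100:260,90:300],(400,300)),cv2.resize(cv2.imread('pics/w3.png'),(400,300))]))
E
```

```text
t 5.05 pos [0.6145 0.0798 0.2061] yang 85.01 zaxis [-6.e-04 -4.e-04 -1.e+00] F [ 0.38 -0.67 -3.6 ] T [-0.12 -0.08  0.01] open 0.0361 j [ 0.45  0.09  0.15  0.   -1.62 -2.11]
```

View pics/c3.png

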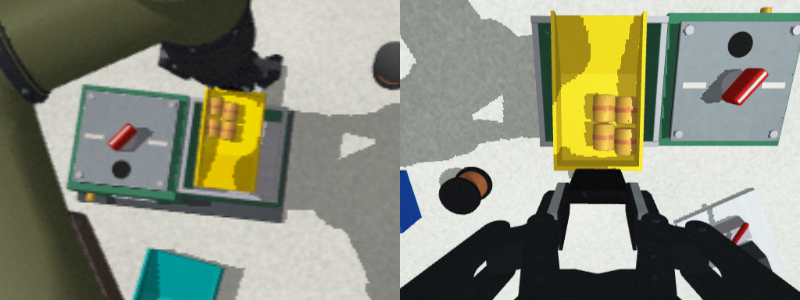

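Request:
servo_tool([
  [0, 0, 0, 0, 0.17],
  [0, 0, 0, 0, 0.15],
  [0, 0, 0, 0, 0.13],
])

```text
time: 5.4
position: [0.6147, 0.0798, 0.2065]
tcp_rot: [0.044, 0.999, 0.0, 0.0]
force: [0.4, -0.5, -3.9]
opening: 0.0373
```

```bash
python3 - <<'E'
from h import *
stt();w=grab('wrist','w4.png')
E
```

```text
t 5.4 pos [0.6147 0.0798 0.2065] yang 84.97 zaxis [ 2.e-04  2.e-04 -1.e+00] F [ 0.43 -0.45 -3.93] T [ 0.01 -0.08 -0.03] open 0.0373 j [ 0.45  0.09  0.15 -0.   -1.62 -2.11]
```

View pics/w4.png

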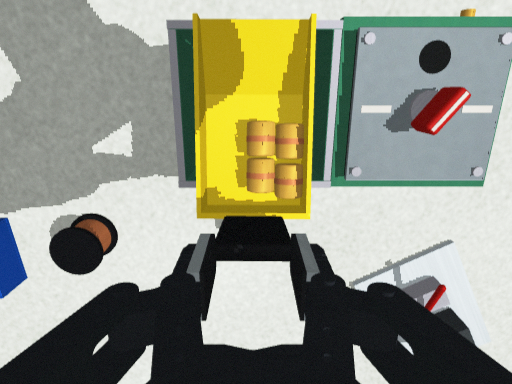

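Still level in the grip. I'll loosen in finer steps.

Request:
servo_tool([
  [0, 0, 0, 0, 0.11],
  [0, 0, 0, 0, 0.1],
  [0, 0, 0, 0, 0.1],
])

```text
time: 5.7
position: [0.6146, 0.0804, 0.2063]
tcp_rot: [0.043, 0.999, 0.0, -0.0]
force: [-0.6, -0.6, -4.0]
opening: 0.0382
```

```bash
python3 - <<'E'
from h import *
stt();w=grab('wrist','w5.png')
cv2.imwrite('pics/c5.png',np.hstack([cv2.resize(cv2.imread('pics/w4.png'),(400,300)),cv2.resize(cv2.imread('pics/w5.png'),(400,300))]))
E
```

```text
t 5.7 pos [0.6146 0.0804 0.2063] yang 85.02 zaxis [-1.e-04  1.e-04 -1.e+00] F [-0.62 -0.58 -4.02] T [-0.01 -0.07 -0.06] open 0.0382 j [ 0.45  0.09  0.15 -0.   -1.62 -2.11]
```

View pics/c5.png

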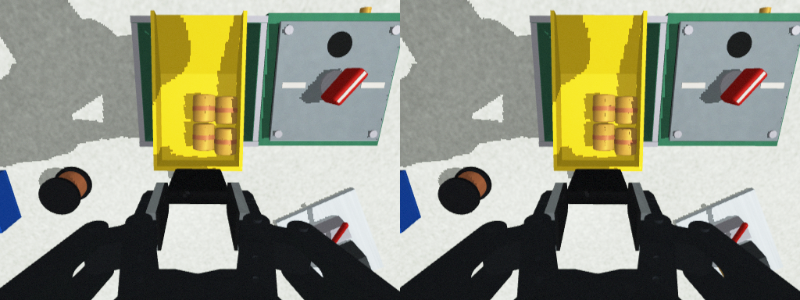

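Request:
servo_tool([
  [0, 0, 0, 0, 0.09],
  [0, 0, 0, 0, 0.085],
  [0, 0, 0, 0, 0.08],
])

```text
time: 6.0
position: [0.6146, 0.0804, 0.2062]
tcp_rot: [0.043, 0.999, 0.0, -0.0]
force: [-0.2, 0.6, -3.5]
opening: 0.0394
```

```bash
cat > lk.py <<'E'
import sys
from h import *
stt();w=grab('wrist',sys.argv[1])
P=cloud(w);im=w['frame'];hsv=cv2.cvtColor(im,cv2.COLOR_RGB2HSV);H,S,V=[hsv[...,i].astype(int) for i in range(3)]
p=campose(w)[:3,3]
m=(H>20)&(H<33)&(S>150)&(V>100);m[:, :190]=0;m[:,320:]=0
for r in (25,60,95,205):
    us=np.where(m[r])[0]
    if len(us): c=us[len(us)//2];print(r,us.min(),us.max(),P[r,us.min()+2].round(3),P[r,c].round(3))
E
python3 lk.py w6.png
```

```text
t 6.0 pos [0.6146 0.0804 0.2062] yang 85.02 zaxis [-3.e-04  0.e+00 -1.e+00] F [-0.17  0.58 -3.54] T [ 0.   -0.06  0.01] open 0.0394 j [ 0.45  0.09  0.15 -0.   -1.62 -2.11]
95 200 305 [0.539 0.05  0.142] [0.543 0.087 0.121]
205 197 307 [0.61  0.044 0.174] [0.622 0.063 0.146]
```

View pics/w6.png

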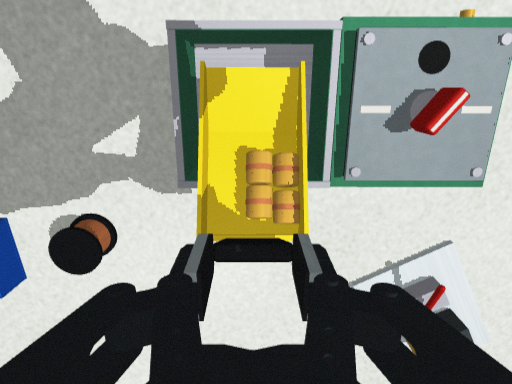

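Pivoting in the loosened grip works: the tray has swung lip-down about 25°, with its lip at (250,65) inside the hopper mouth and the bushings still in it. I'll let it swing further.

Request:
servo_tool([
  [0, 0, 0, 0, 0.08],
  [0, 0, 0, 0, 0.075],
  [0, 0, 0, 0, 0.075],
])

```text
time: 6.3
position: [0.6147, 0.0804, 0.2063]
tcp_rot: [0.043, 0.999, 0.0, -0.0]
force: [-1.2, -0.6, -3.9]
opening: 0.0394
```

```bash
python3 lk.py w7.png
```

```text
t 6.3 pos [0.6147 0.0804 0.2063] yang 85.02 zaxis [-0.e+00  1.e-04 -1.e+00] F [-1.23 -0.56 -3.88] T [0.03 0.06 0.  ] open 0.0394 j [ 0.45  0.09  0.15 -0.   -1.62 -2.11]
95 202 301 [0.54  0.05  0.126] [0.543 0.086 0.112]
205 198 305 [0.612 0.043 0.17 ] [0.624 0.063 0.144]
```

View pics/w7.png

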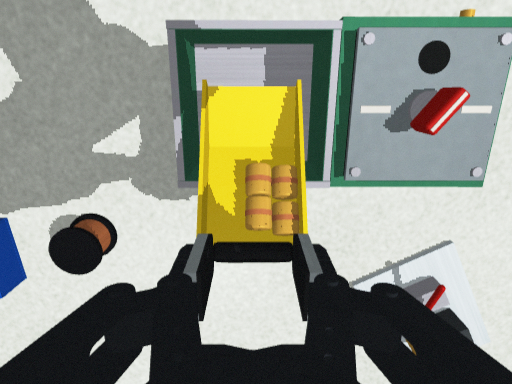

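Request:
servo_tool([
  [0, 0, 0, 0, 0.07],
  [0, 0, 0, 0, 0.068],
  [0, 0, 0, 0, 0.068],
  [0, 0, 0, 0, 0.068],
])

```text
time: 6.68
position: [0.6151, 0.0803, 0.2074]
tcp_rot: [0.043, 0.999, 0.0, 0.001]
force: [-0.3, 0.2, 0.4]
opening: 0.0401
```

```bash
python3 lk.py w8.png
```

```text
t 6.68 pos [0.6151 0.0803 0.2074] yang 85.01 zaxis [ 1.8e-03  2.0e-04 -1.0e+00] F [-0.26  0.22  0.36] T [-0.06  0.06  0.04] open 0.0401 j [ 0.45  0.09  0.15  0.   -1.62 -2.11]
95 207 294 [0.541 0.048 0.09 ] [0.544 0.085 0.074]
205 196 296 [0.617 0.039 0.158] [0.634 0.1   0.128]
```

View pics/w8.png

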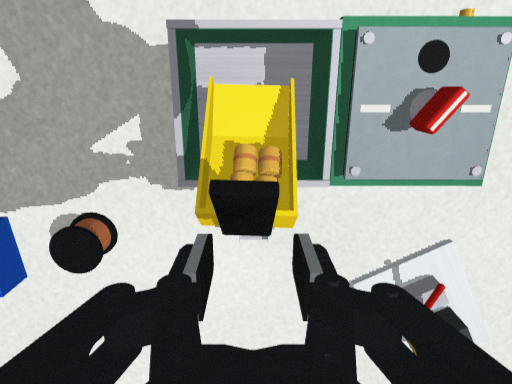

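```bash
python3 - <<'E'
from h import *
w=np.load('pics/w8.png.npz');P=cloud(w)
for (u,v) in [(245,183),(245,195),(245,208),(245,225),(245,232),(250,90),(250,115),(250,135),(250,143),(210,84),(203,180),(198,215),(275,150)]: print(u,v,P[v,u].round(3))
E
```

```text
245 183 [0.589 0.078 0.205]
245 195 [0.595 0.077 0.209]
245 208 [0.609 0.076 0.194]
245 225 [0.633 0.073 0.166]
245 232 [0.645 0.071 0.151]
250 90 [0.54  0.084 0.071]
250 115 [0.562 0.082 0.08 ]
250 135 [0.579 0.081 0.085]
250 143 [0.586 0.08  0.09 ]
210 84 [0.532 0.049 0.082]
203 180 [0.604 0.041 0.137]
198 215 [0.626 0.037 0.155]
275 150 [0.589 0.101 0.117]
```

The tab slipped out of the loosened pads, with the face of the tab now visible at (245,208). The tray is leaning in the hopper at about 40°, on the near rim. I'll hold still, let it settle and look again.

Request:
servo_tool([
  [0, 0, 0, 0, -0.1],
  [0, 0, 0, 0, -0.1],
  [0, 0, 0, 0, -0.1],
])

```text
time: 6.98
position: [0.6147, 0.0803, 0.2065]
tcp_rot: [0.043, 0.999, 0.0, 0.0]
force: [-0.5, 0.0, -0.6]
opening: 0.0472
```

```bash
python3 lk.py w9.png; python3 - <<'E'
from h import *
grab('scene','s9.png')
cv2.imwrite('pics/c9.png',np.hstack([cv2.resize(cv2.imread('pics/s9.png')[100:240,220:400],(390,300)),cv2.resize(cv2.imread('pics/w9.png'),(400,300))]))
E
```

```text
t 6.98 pos [0.6147 0.0803 0.2065] yang 85.02 zaxis [ 3.e-04  1.e-04 -1.e+00] F [-0.52  0.   -0.61] T [-0.01 -0.03  0.01] open 0.0472 j [ 0.45  0.09  0.15  0.   -1.62 -2.11]
60 237 276 [0.512 0.076 0.056] [0.513 0.104 0.048]
95 216 261 [0.541 0.052 0.047] [0.543 0.07  0.052]
205 206 292 [0.621 0.044 0.145] [0.625 0.097 0.149]
```

View pics/c9.png

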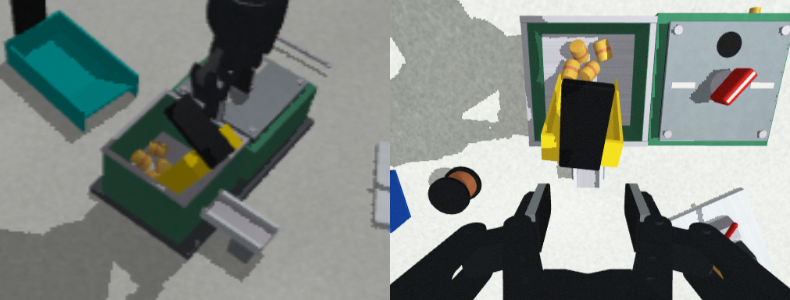

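All four bushings are now on the hopper floor, at about (570-605,48-75) in the right half. The tray leans steeply on the near rim with its tab tilted across. Next I'll measure the tab so I can re-grip it.

```bash
python3 lk.py w10.png; python3 - <<'E'
from h import *
w=np.load('pics/w10.png.npz');P=cloud(w);z=P[...,2];im=w['frame']
cv2.imwrite('pics/w10b.png',cv2.resize(im[0:260,150:350],(600,780))[:590,:,::-1])
fx=np.array([.996,-.087]);fy=np.array([.087,.996]);c=np.array([.556,.086])
L=(P[...,:2]-c)@np.stack([fx,fy],1)
for v in range(90,225,8): print(v,[(u,(L[v,u]*1000).round(0),round(1000*z[v,u]) if z[v,u]==z[v,u] else None,im[v,u].tolist()) for u in (240,250)])
E
```

```text
t 7.08 pos [0.6147 0.0804 0.2064] yang 85.02 zaxis [ 1.e-04  1.e-04 -1.e+00] F [-0.79 -0.36 -0.38] T [-0.01  0.03  0.  ] open 0.0471 j [ 0.45  0.09  0.15 -0.   -1.62 -2.11]
60 246 251 [0.512 0.085 0.053] [0.512 0.085 0.054]
95 216 261 [0.541 0.052 0.048] [0.543 0.068 0.055]
205 204 292 [0.621 0.043 0.145] [0.624 0.097 0.15 ]
90 [(240, array([-16., -13.]), 48, [211, 131, 79]), (250, array([-16.,  -3.]), 58, [227, 180, 74])]
98 [(240, array([ -8., -14.]), 29, [128, 124, 128]), (250, array([-9., -4.]), 53, [170, 130, 56])]
106 [(240, array([-8., -8.]), 188, [8, 11, 11]), (250, array([-8., -2.]), 186, [18, 19, 19])]
114 [(240, array([-4., -8.]), 189, [11, 12, 14]), (250, array([-4., -2.]), 190, [19, 20, 25])]
122 [(240, array([ 1., -8.]), 188, [19, 21, 21]), (250, array([ 1., -2.]), 188, [14, 17, 20])]
130 [(240, array([ 6., -8.]), 185, [15, 18, 23]), (250, array([ 6., -2.]), 186, [24, 22, 27])]
138 [(240, array([11., -9.]), 183, [21, 22, 24]), (250, array([11., -3.]), 183, [25, 26, 29])]
146 [(240, array([16., -9.]), 180, [18, 19, 22]), (250, array([16., -3.]), 180, [18, 16, 20])]
154 [
[... 167 characters left out ...]
5, [24, 27, 27])]
170 [(240, array([34., -9.]), 173, [20, 21, 21]), (250, array([34., -3.]), 172, [23, 25, 27])]
178 [(240, array([ 40., -10.]), 168, [22, 22, 24]), (250, array([40., -3.]), 169, [25, 27, 30])]
186 [(240, array([ 47., -10.]), 166, [25, 24, 28]), (250, array([47., -3.]), 166, [25, 25, 29])]
194 [(240, array([ 54., -10.]), 163, [23, 25, 28]), (250, array([54., -3.]), 163, [21, 22, 26])]
202 [(240, array([ 61., -10.]), 160, [22, 23, 26]), (250, array([61., -3.]), 160, [21, 20, 24])]
210 [(240, array([ 69., -10.]), 156, [22, 24, 26]), (250, array([68., -3.]), 156, [19, 23, 27])]
218 [(240, array([125., -16.]), 37, [203, 203, 212]), (250, array([126.,  -4.]), 37, [203, 202, 210])]
```

View pics/w10b.png

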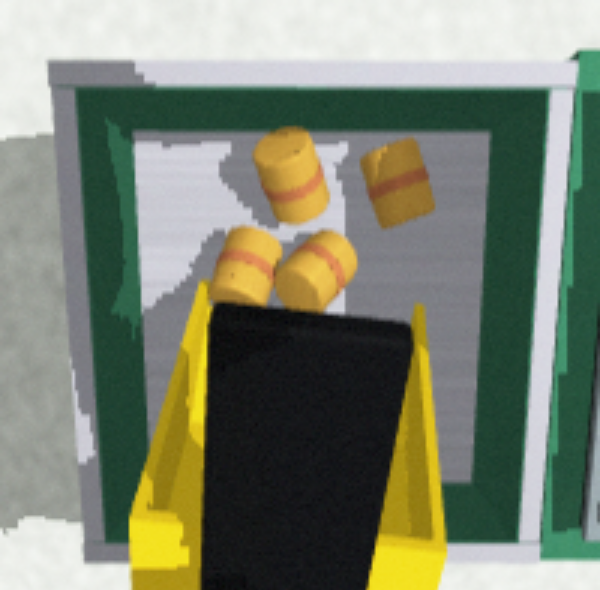

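```bash
python3 - <<'E'
from h import *
w=np.load('pics/w10.png.npz');P=cloud(w);z=P[...,2];im=w['frame'].astype(int)
c=np.array([.556,.086])
m=(im.max(2)<50)&(z>.155)&(z<.2)&(np.abs(P[...,0]-.58)<.08)&(np.abs(P[...,1]-.08)<.04)
q=P[m];r=cv2.minAreaRect((q[:,:2]*1000).astype(np.float32));print(len(q),r)
A=np.c_[q[:,:2],np.ones(len(q))];print(np.linalg.lstsq(A,q[:,2],rcond=None)[0])
for v in (115,130,150,170,190,205):
    u=np.where(m[v])[0];print(v,P[v,u.min()].round(4),P[v,u.max()].round(4))
E
```

```text
6607 ((587.2915649414062, 78.71209716796875), (39.550376892089844, 82.6379165649414), 78.66089630126953)
[-0.429419    0.0862294   0.41828389]
115 [0.5512 0.0663 0.1864] [0.5545 0.1052 0.1886]
130 [0.5602 0.0643 0.183 ] [0.5636 0.1034 0.1835]
150 [0.5736 0.0613 0.176 ] [0.5763 0.1006 0.1795]
170 [0.5881 0.0589 0.1701] [0.5908 0.0976 0.1729]
190 [0.6047 0.0553 0.1616] [0.607  0.0942 0.1651]
205 [0.6177 0.0532 0.1569] [0.6205 0.0915 0.1586]
```

```bash
python3 - <<'E'
from h import *
print(plan([0.572,0.0815,0.220],79),plan([0.572,0.0815,0.166],79))
E
```

```text
[np.float64(0.0426), np.float64(-0.0026), np.float64(-0.0137), np.float64(6.02)] [np.float64(0.0426), np.float64(-0.0026), np.float64(0.0403), np.float64(6.02)]
```

Request:
servo_tool([
  [0, 0, -0.02, 0, -0.5],
  [0.01, -0.001, -0.02, 2, -0.6],
  [0.03, -0.002, -0.02, 5, -0.7],
  [0.042, -0.0025, -0.014, 6, -0.7],
  [0.0425, -0.0025, 0.005, 6, -0.6],
  [0.0425, -0.0025, 0.02, 6, -0.5],
  [0.0425, -0.0025, 0.033, 6, -0.4],
  [0.0425, -0.0025, 0.04, 6, -0.3],
  [0.0425, -0.0025, 0.04, 6, -0.2],
  [0.0425, -0.0025, 0.04, 6, -0.1],
])

```text
time: 7.97
position: [0.5723, 0.0814, 0.1664]
tcp_rot: [0.096, 0.995, -0.0, -0.0]
force: [-0.8, -0.2, 0.6]
opening: 0.0467
```

Request:
servo_tool([
  [0, 0, 0, 0, 0.05],
  [0, 0, 0, 0, 0.2],
  [0, 0, 0, 0, 0.5],
  [0, 0, 0, 0, 1],
  [0, 0, 0, 0, 1],
])

```text
time: 8.38
position: [0.5723, 0.0817, 0.1666]
tcp_rot: [0.096, 0.995, 0.0, 0.0]
force: [0.1, 0.2, -0.8]
opening: 0.0005
```

Request:
servo_tool([
  [0, 0, -0.005, 0, 1],
  [0, 0, -0.015, 0, 1],
  [0, 0, -0.03, 0, 1],
  [0, 0, -0.045, 0, 1],
  [0, 0, -0.06, 0, 1],
  [0, 0, -0.06, 0, 1],
  [0, 0, -0.06, 0, 1],
])

```text
time: 8.97
position: [0.5726, 0.0818, 0.228]
tcp_rot: [0.096, 0.995, 0.001, 0.001]
force: [-0.3, 0.0, -0.9]
opening: 0.0001
```

```bash
python3 lk.py w11.png
```

```text
t 8.97 pos [0.5726 0.0818 0.228 ] yang 79.02 zaxis [ 0.0025  0.0012 -1.    ] F [-0.32  0.02 -0.88] T [-0.01  0.02  0.05] open 0.0001 j [ 0.49 -0.02  0.07  0.   -1.66 -2.25]
95 206 272 [0.495 0.048 0.048] [0.496 0.051 0.046]
205 209 297 [0.584 0.043 0.143] [0.61  0.102 0.107]
```

View pics/w11.png

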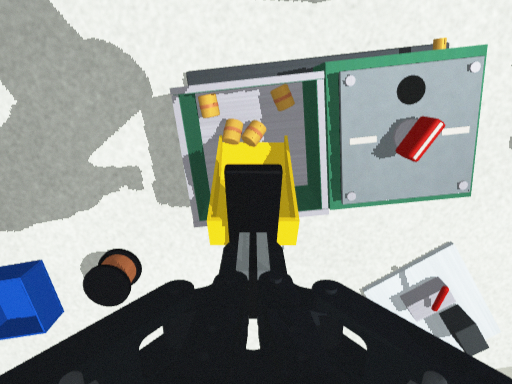

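The fingers closed on nothing, so the tab was not where they shut. The tray is still leaning in the hopper with its tab at (253,200). Measuring it again.

```bash
cat > tab.py <<'E'
from h import *
import sys
w=np.load('pics/'+sys.argv[1]+'.npz');P=cloud(w);z=P[...,2];im=w['frame'].astype(int)
m=(im.max(2)<50)&(z>.1)&(z<.21)&(np.abs(P[...,0]-.58)<.09)&(np.abs(P[...,1]-.08)<.04)
for v in range(150,240,8):
    u=np.where(m[v])[0]
    if len(u)>3:print(v,len(u),P[v,u.min()].round(4),P[v,(u.min()+u.max())//2].round(4),P[v,u.max()].round(4))
E
python3 tab.py w11.png
```

```text
166 55 [0.5436 0.0684 0.186 ] [0.5475 0.0865 0.1847] [0.551  0.1048 0.1849]
174 57 [0.5482 0.0669 0.1893] [0.5518 0.0857 0.1898] [0.5559 0.1044 0.1882]
182 56 [0.5549 0.0659 0.1858] [0.5586 0.0844 0.1853] [0.5627 0.1036 0.1843]
190 55 [0.5616 0.0641 0.1826] [0.5651 0.0831 0.1831] [0.5693 0.1021 0.1817]
198 53 [0.5686 0.0631 0.1796] [0.5726 0.0817 0.1787] [0.5762 0.1004 0.1789]
206 52 [0.5764 0.061  0.1749] [0.5796 0.0796 0.1761] [0.5837 0.0987 0.1752]
214 51 [0.5835 0.0601 0.1733] [0.5873 0.0788 0.173 ] [0.5917 0.0976 0.1714]
222 50 [0.5917 0.058  0.1693] [0.5954 0.0765 0.1692] [0.5995 0.0957 0.1683]
230 48 [0.6008 0.0565 0.1643] [0.6046 0.0747 0.1639] [0.6085 0.0937 0.1635]
238 17 [0.6097 0.0551 0.1606] [0.5618 0.0835 0.2651] [0.6174 0.0925 0.1598]
```

```bash
python3 - <<'E'
from h import *
for n in ('w11.png','w10.png','w5.png'):
    w=np.load(f'pics/{n}.npz');z=w['z_map'];K=w['K'];M=w['mount'];v,u=np.mgrid[:384,:512]
    p=np.stack([(u-K[0,2])/K[0,0]*z,-(v-K[1,2])/K[1,1]*z,-z],-1)@M[:3,:3].T+M[:3,3]
    m=(z>0)&(np.abs(p[...,0])<.02)&(np.abs(p[...,1])<.06)&(p[...,2]<.03)&(p[...,2]>-.06)
    q=p[m];print(n,len(q))
    for zz in np.arange(-.04,.03,.004):
        s=q[(q[:,2]>=zz)&(q[:,2]<zz+.004)]
        if len(s):print(round(zz,3),len(s),s.min(0).round(3),s.max(0).round(3))
E
```

```text
w11.png 1822
-0.04 229 [ 0.006 -0.014 -0.04 ] [ 0.012  0.013 -0.036]
-0.036 154 [ 0.006 -0.013 -0.036] [ 0.012  0.012 -0.032]
-0.032 32 [ 0.011 -0.007 -0.032] [ 0.011  0.006 -0.03 ]
w10.png 2676
-0.04 308 [-0.01  -0.037 -0.04 ] [ 0.012  0.036 -0.036]
-0.036 196 [-0.01  -0.031 -0.036] [ 0.012  0.034 -0.032]
-0.032 50 [-0.009 -0.025 -0.032] [ 0.01   0.023 -0.029]
w5.png 6695
-0.04 300 [-0.011 -0.033 -0.04 ] [ 0.012  0.033 -0.036]
-0.036 616 [-0.011 -0.031 -0.036] [ 0.012  0.031 -0.032]
-0.032 1210 [-0.01  -0.024 -0.032] [ 0.011  0.025 -0.028]
-0.028 190 [ 0.004 -0.02  -0.028] [ 0.005  0.019 -0.024]
-0.024 174 [ 0.003 -0.02  -0.024] [ 0.005  0.019 -0.02 ]
-0.02 161 [ 0.002 -0.02  -0.02 ] [ 0.004  0.019 -0.016]
-0.016 147 [ 0.002 -0.02  -0.016] [ 0.003  0.019 -0.012]
-0.012 132 [ 0.001 -0.02  -0.012] [ 0.002  0.019 -0.008]
-0.008 137 [ 0.    -0.02  -0.008] [ 0.002  0.019 -0.004]
-0.004 128 [-0.001 -0.02  -0.004] [ 0.001  0.019 -0.   ]
-0.0 109 [-0.001 -0.02   0.   ] [0.001 0.019 0.004]
0.004 104 [-0.001 -0.02   0.004] [-0.     0.019  0.008]
0.008 110 [-0.002 -0.019  0.008] [-0.001  0.019  0.012]
0.012 90 [-0.003 -0.02   0.012] [-0.001  0.019  0.016]
0.016 94 [-0.004 -0.02   0.016] [-0.002  0.018  0.02 ]
0.02 74 [-0.004 -0.019  0.02 ] [-0.003  0.019  0.024]
0.024 712 [-0.006 -0.038  0.024] [0.013 0.038 0.028]
0.028 224 [-0.005 -0.038  0.028] [0.02  0.038 0.03 ]
```

The depth data shows the visible fingertips about 29 mm *behind* the reported TCP, where the spec puts them 11 mm ahead. That explains both the thin first grip on the top of the tab and this miss. I'll use this measured offset from now on and check it at the next grasp.

```bash
python3 - <<'E'
from h import *
w=np.load('pics/w1.png.npz');z=w['z_map'];K=w['K'];M=w['mount'];v,u=np.mgrid[:384,:512]
p=np.stack([(u-K[0,2])/K[0,0]*z,-(v-K[1,2])/K[1,1]*z,-z],-1)@M[:3,:3].T+M[:3,3]
m=(z>0)&(np.abs(p[...,0])<.02)&(np.abs(p[...,1])<.065)&(p[...,2]<.03);q=p[m];print('open tips',np.percentile(q[:,2],[50,90,99,100]).round(3),q[q[:,2]>-.06][:5])
print(plan([0.574,0.0812,0.20],79),plan([0.574,0.0812,0.129],79))
E
```

```text
open tips [-0.098 -0.065 -0.045 -0.04 ] [[ 0.01144704 -0.0494067  -0.04501165]
 [ 0.01117669 -0.04916825 -0.0444982 ]
 [ 0.01042031 -0.04928315 -0.04306086]
 [ 0.01098955 -0.0484232  -0.04414342]
 [ 0.01145274 -0.04764736 -0.04502436]]
[np.float64(-0.0019), np.float64(-0.0002), np.float64(0.0266), np.float64(0.02)] [np.float64(-0.0019), np.float64(-0.0003), np.float64(0.0976), np.float64(0.02)]
```

Request:
servo_tool([
  [0, 0, 0, 0, -0.7],
  [0, 0, 0, 0, -0.7],
  [0, 0, 0, 0, -0.6],
  [-0.002, 0, 0.02, 0, -0.5],
  [-0.002, 0, 0.045, 0, -0.5],
  [-0.002, 0, 0.07, 0, -0.4],
  [-0.002, 0, 0.09, 0, -0.3],
  [-0.002, 0, 0.098, 0, -0.2],
  [-0.002, 0, 0.098, 0, -0.2],
])

```text
time: 9.77
position: [0.5728, 0.0808, 0.1257]
tcp_rot: [0.096, 0.995, -0.001, -0.002]
force: [-0.3, 0.6, 1.1]
opening: 0.0515
```

Request:
servo_tool([
  [0, 0, 0, 0, 0],
  [0, 0, 0, 0, 0.1],
  [0, 0, 0, 0, 0.2],
  [0, 0, 0, 0, 0.5],
  [0, 0, 0, 0, 1],
])

```text
time: 10.18
position: [0.5747, 0.0813, 0.1297]
tcp_rot: [0.096, 0.995, 0.0, 0.001]
force: [-1.1, 0.8, 1.7]
opening: 0.0388
```

```bash
python3 lk.py w12.png; python3 tab.py w12.png
```

```text
t 10.18 pos [0.5747 0.0813 0.1297] yang 79.02 zaxis [ 2.1e-03  5.0e-04 -1.0e+00] F [-1.14  0.8   1.73] T [-0.12  0.18  0.03] open 0.0388 j [ 0.49 -0.01 -0.1   0.   -1.48 -2.25]
95 194 201 [0.496 0.052 0.048] [0.496 0.053 0.045]
205 197 309 [0.566 0.046 0.1  ] [0.585 0.079 0.067]
222 99 [0.5442 0.0669 0.1854] [0.5477 0.0857 0.1858] [0.5521 0.105  0.1844]
230 102 [0.5459 0.0666 0.189 ] [0.5498 0.0853 0.1885] [0.5538 0.1046 0.188 ]
238 99 [0.55   0.0658 0.1875] [0.553  0.0847 0.1889] [0.5567 0.1037 0.1887]
```

View pics/w12.png

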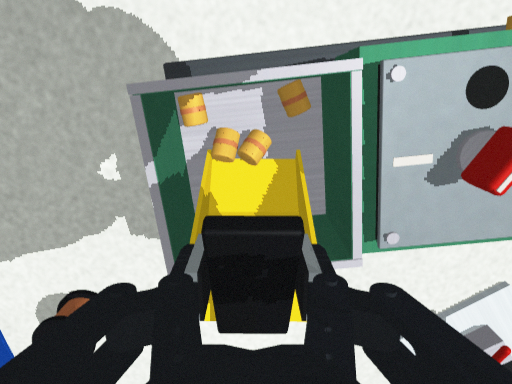

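The pads are now on the tab at (253,270), with an opening of 38.8 mm. Lifting the tray out.

Request:
servo_tool([
  [0, 0, 0, 0, 1],
  [0, 0, 0, 0, 1],
  [0, 0, -0.004, 0, 1],
  [0, 0, -0.012, 0, 1],
  [0, 0, -0.025, 0, 1],
  [0, 0, -0.04, 0, 1],
  [0, 0, -0.06, 0, 1],
  [0, 0, -0.08, 0, 1],
  [0, 0, -0.1, 0, 1],
  [0, 0, -0.12, 0, 1],
  [0, 0, -0.125, 0, 1],
  [0, 0, -0.125, 0, 1],
])

```text
time: 11.23
position: [0.5747, 0.0814, 0.2555]
tcp_rot: [0.096, 0.995, 0.001, 0.001]
force: [0.4, -0.9, -3.0]
opening: 0.0389
```

```bash
python3 lk.py w13.png; python3 - <<'E'
from h import *
grab('scene','s13.png')
cv2.imwrite('pics/c13.png',np.hstack([cv2.resize(cv2.imread('pics/s13.png')[60:240,200:420],(390,300)),cv2.resize(cv2.imread('pics/w13.png'),(400,300))]))
E
```

```text
t 11.23 pos [0.5747 0.0814 0.2555] yang 79.02 zaxis [ 0.0032  0.0015 -1.    ] F [ 0.44 -0.88 -2.95] T [-0.02  0.02 -0.02] open 0.0389 j [ 0.49 -0.    0.14  0.   -1.71 -2.25]
95 207 218 [0.498 0.046 0.048] [0.498 0.05  0.048]
205 197 309 [0.566 0.046 0.226] [0.585 0.079 0.193]
```

View pics/c13.png

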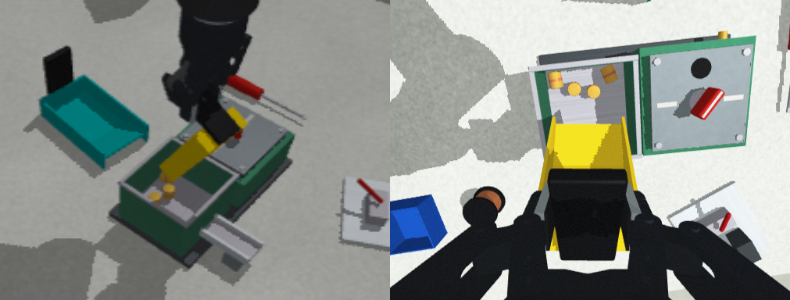

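All four bushings are in the hopper, near (555-610,75-92), two of them standing on end. The tray is clear of it, held lip-down at about 65°. I'll carry it to free bench.

```bash
python3 - <<'E'
from h import *
print(plan([0.457,-0.168,0.2555],82),plan([0.457,-0.168,0.12],82))
E
```

```text
[np.float64(0.0671), np.float64(-0.2671), np.float64(-0.0033), np.float64(-2.98)] [np.float64(0.0669), np.float64(-0.2671), np.float64(0.1322), np.float64(-2.98)]
```

Request:
servo_tool([
  [0.002, -0.01, 0, 0, 1],
  [0.006, -0.025, 0, 0, 1],
  [0.013, -0.05, 0, -1, 1],
  [0.02, -0.08, 0, -1, 1],
  [0.028, -0.11, 0, -2, 1],
  [0.036, -0.14, 0, -2, 1],
  [0.043, -0.17, 0, -3, 1],
  [0.05, -0.2, 0, -3, 1],
  [0.057, -0.23, 0.01, -3, 1],
  [0.063, -0.25, 0.03, -3, 1],
  [0.067, -0.262, 0.06, -3, 1],
  [0.067, -0.267, 0.09, -3, 1],
  [0.067, -0.267, 0.115, -3, 1],
  [0.067, -0.267, 0.13, -3, 1],
  [0.067, -0.267, 0.132, -3, 1],
  [0.067, -0.267, 0.132, -3, 1],
])

```text
time: 12.67
position: [0.456, -0.1688, 0.1203]
tcp_rot: [0.07, 0.998, -0.0, -0.001]
force: [0.7, 0.4, -1.5]
opening: 0.0388
```

```bash
python3 lk.py w14.png; python3 - <<'E'
from h import *
grab('scene','s14.png');w=np.load('pics/w14.png.npz');P=cloud(w)
for v in range(100,330,10):print(v,w['frame'][v,250],P[v,250].round(3))
cv2.imwrite('pics/c14.png',np.hstack([cv2.resize(cv2.imread('pics/s14.png')[160:340,120:340],(390,300)),cv2.resize(cv2.imread('pics/w14.png'),(400,300))]))
E
```

```text
t 12.67 pos [ 0.456  -0.1688  0.1203] yang 81.98 zaxis [-2.3e-03 -3.0e-04 -1.0e+00] F [ 0.75  0.42 -1.53] T [-0.01 -0.01 -0.  ] open 0.0388 j [ 0.06 -0.26 -0.34  0.   -1.49 -1.77]
205 197 309 [ 0.449 -0.205  0.091] [ 0.466 -0.17   0.058]
100 [233 236 231] [ 0.389 -0.162 -0.002]
110 [235 238 234] [ 0.398 -0.163 -0.001]
120 [234 236 232] [ 0.406 -0.165 -0.001]
130 [231 235 228] [ 0.415 -0.166 -0.   ]
140 [236 238 233] [ 0.424 -0.167  0.   ]
150 [233 236 232] [ 0.433 -0.169 -0.001]
160 [167 142  20] [ 0.436 -0.169  0.029]
170 [168 142  21] [ 0.443 -0.17   0.035]
180 [170 144  20] [ 0.45  -0.171  0.042]
190 [170 145  22] [ 0.457 -0.172  0.047]
200 [170 145  22] [ 0.463 -0.172  0.055]
210 [169 145  21] [ 0.469 -0.173  0.06 ]
220 [13 14 18] [ 0.428 -0.166  0.176]
230 [17 19 17] [ 0.431 -0.167  0.18 ]
240 [17 17 23] [ 0.436 -0.167  0.179]
250 [11  9  9] [ 0.441 -0.168  0.176]
260 [ 6 11 10] [ 0.447 -0.169  0.173]
270 [15 18 21] [ 0.454 -0.17   0.17 ]
280 [19 19 24] [ 0.461 -0.171  0.167]
290 [12 14 19] [ 0.468 -0.172  0.164]
300 [14 15 16] [ 0.477 -0.173  0.16 ]
310 [15 16 18] [ 0.486 -0.175  0.156]
320 [18 15 20] [ 0.496 -0.176  0.15 ]
```

View pics/c14.png

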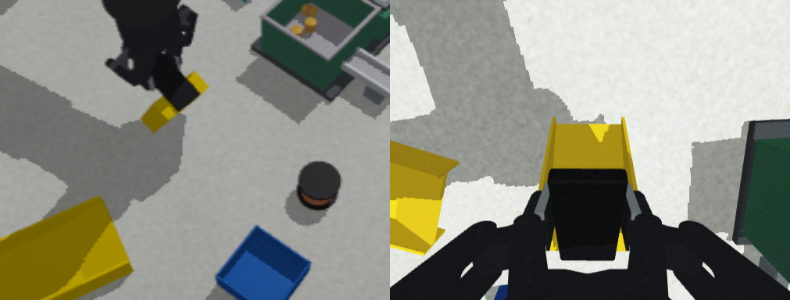

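Request:
servo_tool([
  [0, 0, 0.01, 0, 0.3],
  [0, 0, 0.02, 0, 0.15],
  [0, 0, 0.026, 0, 0.13],
  [-0.002, 0, 0.028, 0, 0.13],
  [-0.01, 0, 0.03, 0, 0.13],
  [-0.018, 0, 0.032, 0, 0.13],
  [-0.026, 0, 0.034, 0, 0.13],
  [-0.034, 0, 0.038, 0, 0.13],
  [-0.042, 0, 0.041, 0, 0.13],
  [-0.0485, 0, 0.045, 0, 0.13],
  [-0.0485, 0, 0.045, 0, 0.13],
])

```text
time: 13.68
position: [0.513, -0.1766, 0.0851]
tcp_rot: [0.068, 0.998, -0.002, 0.009]
force: [7.5, 1.7, 26.2]
opening: 0.0387
```

```bash
python3 lk.py w15.png; python3 - <<'E'
from h import *
w=np.load('pics/w15.png.npz');P=cloud(w)
for v in range(100,330,12):print(v,w['frame'][v,250],P[v,250].round(3))
E
```

```text
t 13.68 pos [ 0.513  -0.1766  0.0851] yang 82.14 zaxis [ 0.0181 -0.0058 -0.9998] F [ 7.45  1.67 26.19] T [ 0.54 -1.52  0.02] open 0.0387 j [ 0.04 -0.11 -0.28  0.01 -1.38 -1.75]
95 201 310 [ 0.437 -0.201  0.026] [ 0.442 -0.169  0.015]
205 190 319 [ 0.495 -0.21   0.084] [ 0.512 -0.175  0.055]
100 [242 224  34] [ 0.446 -0.17   0.016]
112 [170 144  28] [ 0.454 -0.171  0.019]
124 [170 144  23] [ 0.462 -0.172  0.022]
136 [169 147  24] [ 0.47  -0.173  0.025]
148 [172 148  26] [ 0.479 -0.174  0.026]
160 [161 138  20] [ 0.486 -0.175  0.031]
172 [158 134  15] [ 0.493 -0.176  0.038]
184 [160 136  21] [ 0.5   -0.177  0.044]
196 [159 133  19] [ 0.506 -0.178  0.051]
208 [160 136  17] [ 0.513 -0.179  0.056]
220 [164 139  26] [ 0.519 -0.18   0.063]
232 [161 138  21] [ 0.524 -0.18   0.069]
244 [12 16 16] [ 0.488 -0.174  0.153]
256 [12 11 17] [ 0.491 -0.175  0.155]
268 [10 15 13] [ 0.498 -0.176  0.152]
280 [ 7  9 11] [ 0.518 -0.179  0.131]
292 [15 18 13] [ 0.547 -0.183  0.1  ]
304 [229 233 227] [ 0.636 -0.197 -0.001]
316 [228 230 225] [ 0.65  -0.199 -0.001]
328 [229 231 226] [ 0.663 -0.201 -0.   ]
```

View pics/w15.png

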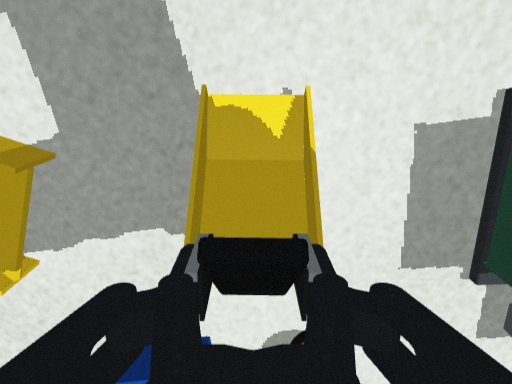

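The drag is working: the tilt is down to about 45°, with the lip on the bench at (255,90). The push rose to 26 N, so I'll ease the pressure and grip and carry on along the arc.

Request:
servo_tool([
  [-0.006, 0, -0.002, 0, 0.11],
  [-0.0125, 0, 0.002, 0, 0.1],
  [-0.018, 0, 0.006, 0, 0.1],
  [-0.024, 0, 0.011, 0, 0.1],
  [-0.029, 0, 0.016, 0, 0.1],
  [-0.034, 0, 0.022, 0, 0.1],
  [-0.039, 0, 0.027, 0, 0.1],
  [-0.0435, 0, 0.033, 0, 0.1],
  [-0.0475, 0, 0.039, 0, 0.1],
  [-0.0515, 0, 0.045, 0, 0.1],
])

```text
time: 14.57
position: [0.5669, -0.1839, 0.0414]
tcp_rot: [0.068, 0.998, -0.002, 0.012]
force: [13.0, -1.5, 19.4]
opening: 0.0387
```

```bash
python3 lk.py w16.png; python3 - <<'E'
from h import *
w=np.load('pics/w16.png.npz');P=cloud(w)
for v in range(60,330,12):print(v,w['frame'][v,250],P[v,250].round(3))
E
```

```text
t 14.57 pos [ 0.5669 -0.1839  0.0414] yang 82.19 zaxis [ 0.0244 -0.0064 -0.9997] F [12.96 -1.54 19.36] T [-0.68 -3.14  0.05] open 0.0387 j [ 0.03  0.05 -0.21  0.01 -1.29 -1.74]
25 190 319 [ 0.454 -0.202  0.019] [ 0.459 -0.168  0.02 ]
60 190 319 [ 0.472 -0.205  0.023] [ 0.476 -0.171  0.016]
95 190 319 [ 0.49  -0.208  0.027] [ 0.495 -0.173  0.014]
205 190 319 [ 0.549 -0.217  0.042] [ 0.558 -0.182  0.031]
60 [246 231  38] [ 0.476 -0.173  0.016]
72 [245 229  36] [ 0.482 -0.174  0.016]
84 [245 229  32] [ 0.489 -0.175  0.014]
96 [246 230  36] [ 0.495 -0.176  0.015]
108 [182 157  27] [ 0.502 -0.177  0.016]
120 [183 157  25] [ 0.509 -0.178  0.017]
132 [184 158  31] [ 0.515 -0.179  0.021]
144 [187 160  32] [ 0.522 -0.18   0.022]
156 [188 163  36] [ 0.529 -0.181  0.024]
168 [183 159  30] [ 0.536 -0.182  0.025]
180 [184 160  32] [ 0.543 -0.183  0.028]
192 [183 158  29] [ 0.55  -0.184  0.029]
204 [184 159  32] [ 0.557 -0.185  0.032]
216 [182 158  31] [ 0.564 -0.186  0.033]
228 [183 156  29] [ 0.57  -0.186  0.036]
240 [139 118  15] [ 0.566 -0.186  0.059]
252 [15 15 16] [ 0.563 -0.185  0.077]
264 [ 9  9 14] [ 0.558 -0.184  0.095]
276 [18 18 20] [ 0.554 -0.183  0.109]
288 [13 14 11] [ 0.552 -0.183  0.119]
300 [18 18 19] [ 0.556 -0.183  0.121]
312 [48 47 47] [ 0.56  -0.184  0.121]
324 [237 239 234] [ 0.675 -0.202 -0.001]
```

View pics/w16.png

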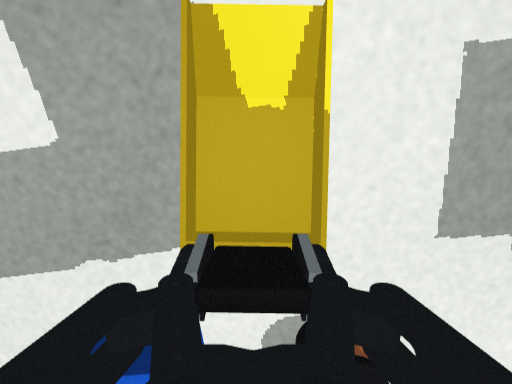

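The tilt is now about 17°. I'll finish the arc while loosening, then let go.

Request:
servo_tool([
  [-0.005, 0, 0.004, 0, 0.08],
  [-0.009, 0, 0.008, 0, 0.08],
  [-0.013, 0, 0.012, 0, 0.07],
  [-0.017, 0, 0.016, 0, 0.07],
  [-0.021, 0, 0.02, 0, 0.06],
  [-0.021, 0, 0.02, 0, 0.03],
  [-0.021, 0, 0.02, 0, 0],
])

```text
time: 15.2
position: [0.5761, -0.1848, 0.0097]
tcp_rot: [0.07, 0.998, 0.0, -0.002]
force: [-0.2, 0.3, -0.0]
opening: 0.043
```

```bash
python3 lk.py w17.png
```

```text
t 15.2 pos [ 0.5761 -0.1848  0.0097] yang 82.01 zaxis [-3.2e-03  4.0e-04 -1.0e+00] F [-0.23  0.25 -0.04] T [ 0.04 -0.04  0.  ] open 0.043 j [ 0.02  0.12 -0.19 -0.   -1.27 -1.73]
25 190 319 [ 0.467 -0.199  0.011] [ 0.471 -0.169  0.011]
60 190 319 [ 0.482 -0.204  0.004] [ 0.486 -0.171  0.004]
95 190 319 [ 0.499 -0.207  0.002] [ 0.503 -0.174  0.002]
205 190 319 [ 0.558 -0.218  0.011] [ 0.566 -0.182  0.003]
```

View pics/w17.png

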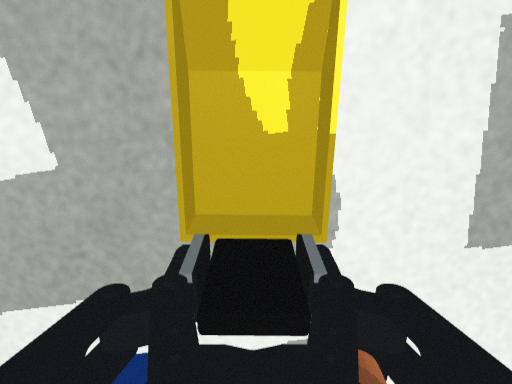

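The tray stands flat on the bench, empty. Opening and moving up, then over to the fastener.

```bash
python3 - <<'E'
from h import *
print(plan([0.60,0.225,0.17],85))
E
```

```text
[np.float64(0.034), np.float64(0.4092), np.float64(-0.1596), np.float64(-2.99)]
```

Request:
servo_tool([
  [0, 0, 0, 0, -0.3],
  [0, 0, 0, 0, -0.4],
  [0, 0, -0.01, 0, -0.4],
  [0, 0, -0.03, 0, -0.4],
  [0, 0, -0.06, 0, -0.4],
  [0, 0, -0.095, 0, -0.4],
  [0, 0, -0.13, 0, -0.4],
  [0, 0, -0.16, 0, -0.4],
  [0, 0.01, -0.16, 0, -0.4],
])

```text
time: 16.0
position: [0.581, -0.1772, 0.181]
tcp_rot: [0.07, 0.998, -0.001, 0.006]
force: [0.2, 0.2, 1.7]
opening: 0.0597
```

```bash
python3 - <<'E'
from h import *
print(plan([0.60,0.225,0.17],85))
E
python3 lk.py w18.png
```

```text
[np.float64(0.0377), np.float64(0.4009), np.float64(0.0099), np.float64(-3.07)]
t 16.0 pos [ 0.581  -0.1772  0.181 ] yang 81.93 zaxis [ 0.0123 -0.0034 -0.9999] F [0.17 0.25 1.72] T [ 0.02 -0.06 -0.01] open 0.0597 j [ 0.04  0.05  0.05  0.   -1.56 -1.75]
25 204 286 [ 0.446 -0.202  0.03 ] [ 0.45  -0.166  0.019]
60 205 285 [ 0.475 -0.206  0.03 ] [ 0.479 -0.171  0.008]
95 206 284 [ 0.507 -0.211  0.03 ] [ 0.513 -0.176  0.002]
```

View pics/w18.png

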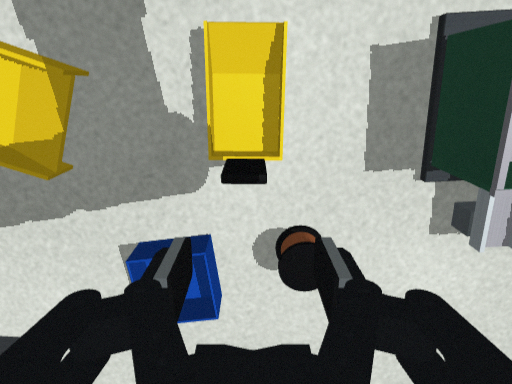

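The empty yellow tray stands at (245,90). The spool at (300,258) and the tub at (175,280) are undisturbed. Now over to the fastener, turning the wrist the other way round so the last joint has room for the clockwise turn.

```bash
python3 - <<'E'
from h import *
print(plan([0.569,0.234,0.2]))
E
```

```text
[np.float64(0.0681), np.float64(0.4029), np.float64(-0.0232)]
```

Request:
servo_tool([
  [0.001, 0.005, -0.015, -6, -0.4],
  [0.003, 0.02, -0.02, -13, -0.3],
  [0.008, 0.045, -0.022, -20, -0.3],
  [0.013, 0.075, -0.022, -27, -0.3],
  [0.018, 0.105, -0.022, -34, -0.3],
  [0.023, 0.135, -0.022, -41, -0.3],
  [0.028, 0.165, -0.022, -48, -0.3],
  [0.033, 0.195, -0.022, -55, -0.3],
  [0.038, 0.225, -0.022, -62, -0.3],
  [0.043, 0.255, -0.022, -69, -0.3],
  [0.048, 0.285, -0.022, -76, -0.3],
  [0.053, 0.315, -0.022, -83, -0.3],
  [0.058, 0.345, -0.022, -90, -0.3],
  [0.062, 0.37, -0.022, -97, -0.3],
  [0.066, 0.39, -0.022, -104, -0.3],
  [0.068, 0.4, -0.022, -111, -0.3],
  [0.068, 0.403, -0.022, -118, -0.3],
  [0.068, 0.403, -0.022, -125, -0.3],
  [0.068, 0.403, -0.022, -132, -0.3],
  [0.068, 0.403, -0.022, -139, -0.3],
])

```text
time: 17.72
position: [0.5669, 0.2335, 0.193]
tcp_rot: [0.911, -0.412, -0.0, 0.0]
force: [-0.7, -0.4, 0.8]
opening: 0.0554
```

Request:
servo_tool([
  [0, 0, 0, -7, -0.3],
  [0, 0, 0, -9, -0.3],
  [0, 0, 0, -9, -0.3],
  [0, 0, 0, -9, -0.3],
])

```text
time: 18.05
position: [0.5671, 0.2334, 0.1932]
tcp_rot: [0.939, -0.343, -0.0, 0.0]
force: [-1.0, 0.3, -0.4]
opening: 0.0554
```

```bash
python3 lk.py w19.png; python3 - <<'E'
from h import *
w=np.load('pics/w19.png.npz');P=cloud(w);im=w['frame'];hsv=cv2.cvtColor(im,cv2.COLOR_RGB2HSV);H,S,V=[hsv[...,i].astype(int) for i in range(3)]
z=P[...,2]
m=((H<6)|(H>174))&(S>140)&(V>80)&(z>.121)&(z<.14);q=P[m]
print(len(q),np.nanmedian(q,0));print(cv2.minAreaRect((q[:,:2]*1000).astype(np.float32)))
m=(z>.088)&(z<.098)&(S<60)&(np.abs(P[...,0]-.569)<.09)&(np.abs(P[...,1]-.234)<.09);q=P[m]
print(len(q));print(cv2.minAreaRect((q[:,:2]*1000).astype(np.float32)),np.median(q[:,2]))
E
```

```text
t 18.05 pos [0.5671 0.2334 0.1932] yang -130.07 zaxis [-5.e-04 -2.e-04 -1.e+00] F [-0.98  0.28 -0.43] T [-0.    0.01  0.03] open 0.0554 j [ 0.72  0.07  0.1  -0.   -1.6   0.15]
519 [0.57054195 0.2337576  0.12543707]
((568.766845703125, 234.975830078125), (11.752214431762695, 39.6632080078125), 47.71167755126953)
19539
((567.2974853515625, 225.19651794433594), (150.21815490722656, 130.14918518066406), 84.86701202392578) 0.09195972790446333
```

View pics/w19.png

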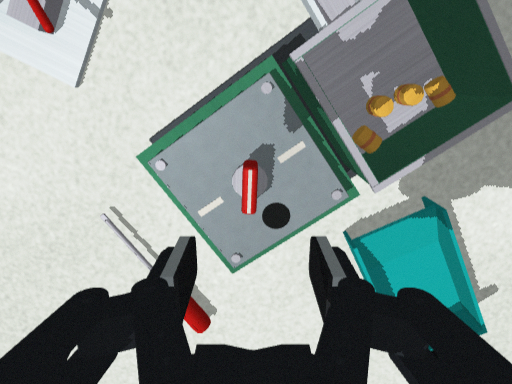

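The wrist view shows the red wing at (249,187), the white marks at (210,207) and (291,152), and all four bushings in the hopper. The wing measures about 37° (0.65 rad) and must reach 90°. Gripping it.

```bash
python3 - <<'E'
from h import *
print(plan([0.569,0.2347,0.073],47.7))
E
```

```text
[np.float64(0.0006), np.float64(-0.0023), np.float64(0.1202), np.float64(2.23)]
```

Request:
servo_tool([
  [0, -0.002, 0.02, 2.2, -0.3],
  [0.0005, -0.0025, 0.05, 2.2, -0.3],
  [0.0005, -0.0025, 0.08, 2.2, -0.2],
  [0.0005, -0.0025, 0.105, 2.2, -0.1],
  [0.0005, -0.0025, 0.117, 2.2, 0],
  [0.0005, -0.0025, 0.12, 2.2, 0.2],
  [0.0005, -0.0025, 0.12, 2.2, 0.4],
  [0.0005, -0.0025, 0.12, 2.2, 0.5],
])

```text
time: 18.77
position: [0.5702, 0.2355, 0.0754]
tcp_rot: [0.933, -0.36, 0.001, -0.001]
force: [-0.5, 0.3, 1.0]
opening: 0.0215
```

Request:
servo_tool([
  [0, 0, 0, 0, 0.6],
  [0, 0, 0, 0, 0.7],
  [0, 0, 0, 0, 0.8],
  [0, 0, 0, 0, 1],
  [0, 0, 0, 0, 1],
  [0, 0, 0, 0, 1],
])

```text
time: 19.27
position: [0.5696, 0.235, 0.0739]
tcp_rot: [0.933, -0.36, 0.0, -0.0]
force: [-1.0, -3.0, 3.0]
opening: 0.0107
```

```bash
python3 lk.py w20.png
```

```text
t 19.27 pos [0.5696 0.235  0.0739] yang -132.19 zaxis [ 8.e-04  2.e-04 -1.e+00] F [-1.03 -3.02  3.  ] T [-0.72  0.38 -0.01] open 0.0107 j [ 0.72  0.11 -0.08  0.   -1.38  0.12]
```

View pics/w20.png

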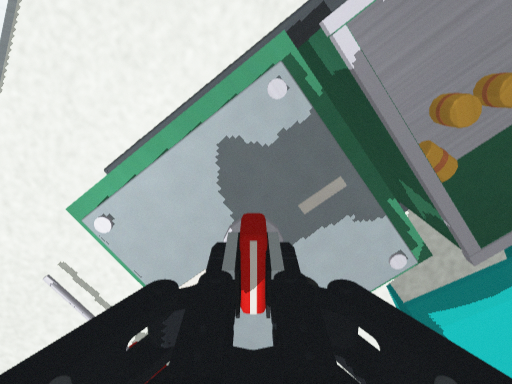

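Request:
servo_tool([
  [0, 0, 0, 5, 1],
  [0, 0, 0, 11, 1],
  [0, 0, 0, 17, 1],
  [0, 0, 0, 23, 1],
  [0, 0, 0, 29, 1],
  [0, 0, 0, 35, 1],
  [0, 0, 0, 41, 1],
  [0, 0, 0, 47, 1],
  [0, 0, 0, 51, 1],
  [0, 0, 0, 53, 1],
  [0, 0, 0, 53, 1],
  [0, 0, 0, 53, 1],
])

```text
time: 20.32
position: [0.5683, 0.2344, 0.073]
tcp_rot: [-0.674, 0.738, 0.0, -0.001]
force: [-4.9, -2.6, 3.4]
opening: 0.0112
```

```bash
python3 lk.py w21.png
```

```text
t 20.32 pos [0.5683 0.2344 0.073 ] yang 174.8 zaxis [-0.0023 -0.0014 -1.    ] F [-4.85 -2.62  3.43] T [-1.16  1.78 -0.11] open 0.0112 j [ 0.72  0.11 -0.08 -0.   -1.38 -0.81]
```

Request:
servo_tool([
  [0, 0, 0, 0, 0.7],
  [0, 0, 0, 0, 0.5],
  [0, 0, 0, 0, 0.4],
  [0, 0, -0.01, 0, 0.4],
  [0, 0, -0.04, 0, 0.4],
  [0, 0, -0.07, 0, 0.5],
  [0, 0, -0.09, 0, 0.7],
  [0, 0, -0.09, 0, 1],
  [0, 0, -0.09, 0, 1],
])

```text
time: 21.12
position: [0.5701, 0.2358, 0.1658]
tcp_rot: [-0.674, 0.738, -0.0, 0.002]
force: [-0.2, 1.0, -0.4]
opening: 0.0003
```

```bash
python3 lk.py w22.png;  python3 - <<'E'
from h import *
w=np.load('pics/w22.png.npz');P=cloud(w);im=w['frame'];hsv=cv2.cvtColor(im,cv2.COLOR_RGB2HSV);H,S,V=[hsv[...,i].astype(int) for i in range(3)]
z=P[...,2]
m=((H<6)|(H>174))&(S>140)&(V>80)&(z>.119)&(z<.14);q=P[m]
print(len(q),cv2.minAreaRect((q[:,:2]*1000).astype(np.float32)))
b=(z>.087)&(z<.099)&(V<45)&(np.abs(P[...,0]-.527)<.025)&(np.abs(P[...,1]-.239)<.025);q=P[b]
print('pad',len(q),cv2.minAreaRect((q[:,:2]*1000).astype(np.float32)),np.median(q,0))
wm=(z>.087)&(z<.099)&(V>200)&(np.abs(P[...,0]-.569)<.03)&(np.abs(P[...,1]-.234)<.06);q=P[wm]
print('marks',len(q),cv2.minAreaRect((q[:,:2]*1000).astype(np.float32)))
E
```

```text
t 21.12 pos [0.5701 0.2358 0.1658] yang 174.83 zaxis [ 0.0032  0.0027 -1.    ] F [-0.18  0.96 -0.39] T [-0.05  0.05 -0.04] open 0.0003 j [ 0.72  0.08  0.06  0.   -1.54 -0.81]
663 ((568.3995361328125, 234.6083984375), (39.29413986206055, 11.41654109954834), 85.27652740478516)
pad 718 ((526.5377807617188, 238.99172973632812), (24.691978454589844, 24.62910270690918), 21.313419342041016) [0.52642049 0.23899618 0.09250885]
marks 300 ((569.4597778320312, 227.089599609375), (26.011898040771484, 92.71348571777344), 5.728714466094971)
```

View pics/w22.png

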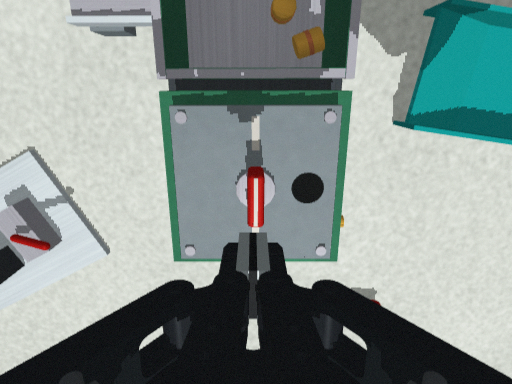

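The wing at (255,195) now lines up with the white marks: 85.3° in world against 84.9° for the feeder's y axis. The black press pad is at (307,188). I'll move the closed fingers over it and lower in steps, watching the force.

```bash
python3 - <<'E'
from h import *
print(plan([0.5265,0.239,0.075]))
E
```

```text
[np.float64(0.0005), np.float64(0.0431), np.float64(0.0889)]
```

Request:
servo_tool([
  [0, 0.02, 0, 0, 1],
  [0.0005, 0.043, 0, 0, 1],
  [0.0005, 0.043, 0.02, 0, 1],
  [0.0005, 0.043, 0.05, 0, 1],
  [0.0005, 0.043, 0.075, 0, 1],
  [0.0005, 0.043, 0.089, 0, 1],
  [0.0005, 0.043, 0.092, 0, 1],
  [0.0005, 0.043, 0.092, 0, 1],
  [0.0005, 0.043, 0.092, 0, 1],
])

```text
time: 21.92
position: [0.5268, 0.2386, 0.0721]
tcp_rot: [-0.674, 0.738, -0.0, 0.0]
force: [-0.6, 0.1, -0.1]
opening: 0.0003
```

Request:
servo_tool([
  [0, 0, 0.003, 0, 1],
  [0, 0, 0.006, 0, 1],
  [0, 0, 0.009, 0, 1],
  [0, 0, 0.012, 0, 1],
  [0, 0, 0.012, 0, 1],
])

```text
time: 22.33
position: [0.527, 0.2389, 0.0601]
tcp_rot: [-0.675, 0.738, -0.0, 0.001]
force: [0.2, 1.6, 5.7]
opening: -0.0
```

```bash
python3 lk.py w23.png
```

```text
t 22.33 pos [0.527  0.2389 0.0601] yang 174.83 zaxis [ 0.0017  0.0011 -1.    ] F [0.21 1.63 5.7 ] T [ 0.42  0.39 -0.04] open -0.0 j [ 0.77  0.01 -0.2   0.   -1.35 -0.86]
```

Request:
servo_tool([
  [0, 0, 0.002, 0, 1],
  [0, 0, 0.004, 0, 1],
  [0, 0, 0.006, 0, 1],
  [0, 0, 0.006, 0, 1],
  [0, 0, 0.006, 0, 1],
])

```text
time: 22.8
position: [0.5271, 0.2389, 0.057]
tcp_rot: [-0.675, 0.738, -0.001, 0.001]
force: [-7.8, -1.0, 16.7]
opening: 0.0003
```

Request:
servo_tool([
  [0, 0, 0.002, 0, 1],
  [0, 0, 0.004, 0, 1],
  [0, 0, 0.004, 0, 1],
  [0, 0, 0.004, 0, 1],
])

```text
time: 23.13
position: [0.5273, 0.239, 0.0568]
tcp_rot: [-0.675, 0.738, -0.001, 0.002]
force: [-18.2, -2.3, 33.5]
opening: 0.0002
```

```bash
python3 lk.py w24.png; python3 - <<'E'
from h import *
w=np.load('pics/w24.png.npz');P=cloud(w);z=P[...,2];im=w['frame'];hsv=cv2.cvtColor(im,cv2.COLOR_RGB2HSV);S=hsv[...,1]
m=(z>.078)&(z<.1)&(S<60)&(np.abs(P[...,0]-.569)<.05)&(np.abs(P[...,1]-.234)<.05);print(m.sum(),np.median(z[m]))
g=(z>.075)&(z<.1)&(S>90)&(np.abs(P[...,1]-.24)<.09);print('frame',g.sum(),np.median(z[g]))
E
```

```text
t 23.13 pos [0.5273 0.239  0.0568] yang 174.91 zaxis [ 0.0048  0.0014 -1.    ] F [-18.22  -2.28  33.46] T [-1.05  6.31 -0.  ] open 0.0002 j [ 0.77  0.01 -0.21  0.   -1.34 -0.86]
25 287 287 [0.499 0.132 0.045] [0.5   0.132 0.042]
24464 0.08389891813509459
frame 14069 0.0789902811467634
```

View pics/w24.png

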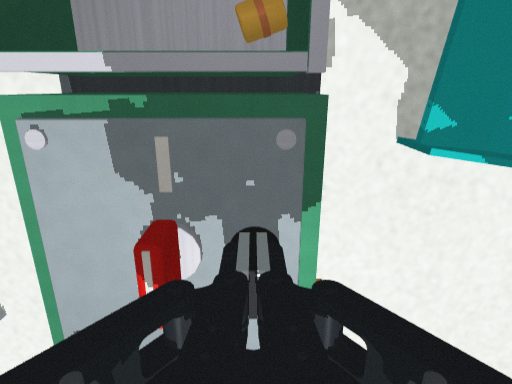

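The panel is on its hard stop: its top reads 84 mm, down from 92.5 mm raised. 33 N is more than needed, so I'll ease back a little.

Request:
servo_tool([
  [0, 0, -0.001, 0, 1],
  [0, 0, -0.0025, 0, 1],
  [0, 0, -0.0035, 0, 1],
  [0, 0, -0.0035, 0, 1],
  [0, 0, -0.0035, 0, 1],
])

```text
time: 23.6
position: [0.5271, 0.239, 0.057]
tcp_rot: [-0.675, 0.738, -0.001, 0.002]
force: [-8.5, -0.5, 18.7]
opening: 0.0001
```

```bash
python3 lk.py w25.png; python3 - <<'E'
from h import *
w=np.load('pics/w25.png.npz');P=cloud(w);z=P[...,2];im=w['frame'];hsv=cv2.cvtColor(im,cv2.COLOR_RGB2HSV);S=hsv[...,1]
m=(z>.078)&(z<.1)&(S<60)&(np.abs(P[...,0]-.569)<.05)&(np.abs(P[...,1]-.234)<.05);print(m.sum(),np.median(z[m]))
grab('scene','s25.png');grab('top','t25.png')
cv2.imwrite('pics/c25.png',np.hstack([cv2.resize(cv2.imread('pics/s25.png'),(400,300)),cv2.resize(cv2.imread('pics/t25.png'),(400,300))]));stt()
E
```

```text
t 23.6 pos [0.5271 0.239  0.057 ] yang 174.87 zaxis [ 0.0032  0.0014 -1.    ] F [-8.54 -0.46 18.66] T [-0.34  3.14 -0.02] open 0.0001 j [ 0.77  0.01 -0.21  0.   -1.34 -0.86]
25 282 282 [0.501 0.132 0.043] [0.502 0.132 0.046]
24455 0.0839655805666654
t 23.75 pos [0.5271 0.2389 0.057 ] yang 174.87 zaxis [ 0.0032  0.0013 -1.    ] F [-9.12 -0.12 18.67] T [-0.32  3.19 -0.02] open -0.0004 j [ 0.77  0.01 -0.21  0.   -1.34 -0.86]
```

View pics/c25.png

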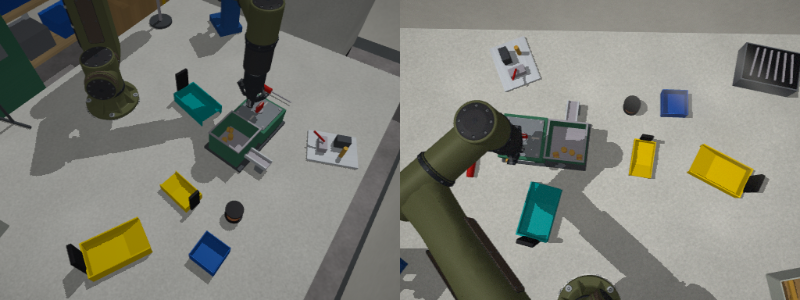

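The overviews show the bushings in the hopper at (557-580,153) on the right. The tray stands upright at (643,157), the spool and tub are in place, and the fingers hold the panel flush at about 19 N. Handing in.

```bash
python3 -c "
from plant import ctrl
print(ctrl.close_job())"
```

```text
the job is handed in; nothing more can be done
None
```

The job is handed in at about 24 s of the 67 s allowed, with the fingers still holding the panel down.

**What I did**
- **Bushings and tray:** I tipped all four bushings into the hopper and stood the empty tray upright on the bench, about 60 mm from where it started.
- **Fastener and panel:** I turned the wing clockwise onto the white marks, then pressed the panel down on its black pad.

**Last checks**
- **Bushings:** All four were seen in the hopper in the wrist view before I gripped the fastener. The last overview is too coarse to count them one by one.
- **Wing:** It measured 85.3° against 84.9° for the marks' line, right after I let go of it.
- **Panel:** Its top read 84 mm, down from 92.5 mm raised. The fingers were pressing with about 19 N.
- **Spool and tub:** Both were in place by eye. The screwdriver is mostly hidden behind the arm in the last overview, so it is unchecked there; nothing went near it.

**What went wrong or disagreed**
- **Fingertip offset:** Depth images put the fingertips about 29 mm behind the reported TCP, not 11 mm ahead as specified. My first grip on the tab was therefore shallow.
- **Tray slip:** When I loosened that grip to let the tray tilt, it slipped and ended up leaning in the hopper. One re-grip closed on nothing before I corrected for the offset and lifted the tray out.
- **Pressing force:** It briefly reached about 33 N down and 18 N sideways, applied by the fingers, before I eased off. Setting the tray level on the bench took up to 26 N, also through the fingers.

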